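# Clear the loading stage and hold the slide carrier home under its lip

## Task

With the scraper block, wipe the three rock chips off the black stage plate into the steel gutter along its side, then stand the scraper back upright on the bench, clear of the stage. Then take the slide carrier by its post and push its leading edge flat and straight under the stage's lip, against the hidden spring bar, until it is fully home, and finish while still gripping it and holding it pressed there. Do not touch the chips with the fingers or the carrier, and leave the other things on the bench where they are.

Things in the scene. Friction and masses are not known exactly. Their poses are not given: they have to be found in the camera images.
- stage: Fixed microscope loading stage: white base, flat black plate on top. Origin on the bench under the middle of the wiped area; +x points to the lip side (away from the robot), +y to the gutter side, z up. Plate top 50 mm above the origin, x -95..105, y -90..90 mm. A focus knob juts from the -y side to y -108, below 35 high. All sizes in these notes are mm.
- lip_mouth (a point): Point on the plate top under the middle of the lip's front edge (stage x 60, y 0, z 50); axes as the stage. The lip is an aluminium strip 4 thick, stage x 60..90, y -59..59, underside 9 above the plate, on two cheeks that leave a slot 94 wide (y -47..47) open towards -x.
- gutter_floor (a point): Middle of the inner floor of the open steel gutter along the plate's +y edge; axes as the stage. Inside it spans stage x -80..80, y 90..165; floor 5, outer wall top 60, end wall tops 47 above the bench.
- backstop (a joint): Spring-loaded steel bar hidden under the lip, 80 wide, 1 to 7.5 above the plate. Value: metres pushed in towards stage +x. At 0 its face is 12 behind the lip's front edge (stage x 72); hard stop at 0.008 = fully home. Pushes back with 3 N at 0, 7 N at the stop, and ejects the carrier if let go.
- carrier: Loose slide carrier: flat aluminium plate 70 (x) x 80 (y) x 5 thick, lying on the bench, with a square black post 18 x 18 rising 38 above the plate, its axis at x -20, y 0. A stone section under glass lies ahead of the post. Origin: centre of the plate's underside; +x is the leading edge that goes under the lip. 0.08 to 0.17 kg.
- carrier_front (a point): middle of the carrier's leading (+x) edge, at its underside; axes as the carrier
- carrier_post (a point): centre of the top of the carrier's post, 43 above the underside; axes as the carrier
- scraper: Loose scraper block standing on the bench: 100 long (x), 24 thick (y), 70 tall (z), grey plastic with a black rubber foot 12 high. Origin: centre of the underside. 0.1 to 0.21 kg.
- chip1: loose grey rock chip 22 x 18 x 12 high, about 12 g, lying on the black plate; origin at the centre of its underside (too tall to slip under the lip)
- chip2: loose grey rock chip 22 x 18 x 12 high, about 12 g, lying on the black plate; origin at the centre of its underside (too tall to slip under the lip)
- chip3: loose grey rock chip 22 x 18 x 12 high, about 12 g, lying on the black plate; origin at the centre of its underside (too tall to slip under the lip)
- jar: bystander, leave alone: closed amber glass jar, diameter 48, height 60; origin at the centre of its underside
- filter_ring: bystander, leave alone: black flat ring, outer diameter 60, height 12; origin at the centre of its underside
- objective: bystander, leave alone: small steel objective lens standing on end, diameter 25, height 46; origin at the centre of its underside
- dish: bystander, leave alone: open shallow glass dish, diameter 72, height 18; origin at the centre of its underside
- slide_box: bystander, leave alone: flat black closed slide box, 82 (x) x 100 (y) x 24; origin at the centre of its underside
- rock_block: bystander, leave alone: pale stone block, 50 x 34 x 26; origin at the centre of its underside
- brush: bystander, leave alone: small brush, 160 long, lying flat beyond the stage; origin at its underside
Not all that is in view belongs to the job. What is shaped like the scraper but blue is not meant.

How it is judged:
By the outcome, as a careful person would: the job done as asked, in the order asked, and still so for the second after the job is handed in, while the arm keeps its last pose, push and grip.
It also fails if it takes over 72 s, if anything falls off the work surface, if the arm or the gripper's body presses on something with over 40 N, if the wrist force passes 120 N, or if a joint passes its speed limit or range.

## Robot

A 7-joint arm with a two-finger parallel gripper is mounted at the origin on the work surface. World frame = base frame: x ahead of the robot, y to its left, z up, the work surface at z = 0. Lengths are in m, angles in rad, forces in N, time in s.
With the tool pointing down it reaches from about 0.425 to 0.875 m from the base axis. Payload 4.7 kg.
Tool frame: the origin (TCP) lies on the centre line of the jaws, within the pads' length; the fingertips stand 14 mm ahead of it and the grasp point (between the pads) lies 5 mm behind it; z points along the fingers, y is the direction in which the jaws open and shut (so a half turn about z gives the same grasp; the last joint's range is limited). The gripper opens to 87 mm and grips with 3 to 60 N. Pads are 19 mm wide; open, the fingers measure 117 mm over their backs; the gripper's body (75 mm by 190 mm) begins 51 mm behind the grasp point.
Start: joints at [1.338, 0.321, -0.07, 1.45, 0.023, 1.371, -0.057], TCP at [0.159, -0.63, 0.237] pointing down, gripper open.
Joint ranges: [-2.86, 2.86], [-0.3, 2.09], [-1.38, 1.24], [0.06, 2.45], [-1.56, 4.7], [0.09, 2.05], [-2.69, 2.69]. Speed limits (rad/s): [2.57, 2.57, 3.14, 3.14, 3.14, 3.14, 3.14].

## Interface

Orientations are given as a rotation vector (axis times angle).
In Python, from bench import ctrl gives the robot as it stands. The module is installed in compiled form; this text tells all that it offers.
- The arm moves only by the tool step_arm, never from a script. Its argument "plan" is a list of rows, each a list of 3 entries, a list of its own where there are three numbers: the turn, a rotation vector about the tool's x, y, z in rad, then the shift along the tool's x, y, z in m, then the closure in counts, from 0 (fully open) to 255 (shut). In form: [[[rx, ry, rz], [x, y, z], hand], ...]. A call has exactly 10 rows; each row is the pose to reach, as a shift and turn from the pose commanded when the call began, along the tool's axes at that moment; what a row does not reach only later rows make up. A row lasts 1/8 s, in which the tool goes at most 62.5 mm and 10.7 degrees, less where a joint would pass 70% of its speed; a pose out of reach is approached as far as the arm can. A call with a gripper value outside its range is refused whole. The fingers move at their own pace and stop on an object; "squeeze" is the grip in N (left out, the last holds). Time passes only in rows, so rows that repeat a pose let the fingers close, or fill a call up. It gives the time, the measured TCP pose, the force and the opening at its end, in the units of the state.
- ctrl.get_state(): the state, without advancing time (a new reading comes with each control period).
- ctrl.get_image(name): name is "scene" or "side" or "wrist"; returns the picture (420x560x3 uint8, red, green, blue); there is no depth.
- ctrl.calibration(name): a dict with "fov_y" (degrees; the focal length in pixels is half the picture's height over the tangent of half this angle, whatever the lens; pixels are square), "cx", "cy" (the principal point, pixels), "rvec" (rotation vector, rad) and "tvec" (3), from world to camera coordinates, as OpenCV has them. Camera axes: x right, y down, z forward; pixel columns grow to the right and rows downward; lengths in m; the calibration is good to about 2 mm. A picture is of the moment at which its call begins: read the wrist's pose just before it. calibration takes no time and is no camera call; for the wrist camera it gives the pose at the moment of the call.
- ctrl.close_job(): hands the job in, once; it reports no verdict.
Trained networks look in the newest picture that a camera, given by its name, has taken for a name from the list of things; names that differ only in an ending like _2 or _b are one class to them, and where a whole thing is asked for, a point or a joint stands for the part that bears it (a point fixed in the world has none). Each returns a list of dicts, best first, with "score" (0 to 1); they miss things now and then, are a little off and sometimes report something else, mostly with a low value. They report only what shows in the picture. A call takes as long as a camera call. They do not tell look-alikes from the thing itself.
- ctrl.cut_out(camera, label): "pixels" (420x560 bool, what is visible of it) and "rect" ([left, top, width, height] in pixels, round what is visible of it).
The state is a dict: "time": time; "joint_positions": joint angles; "qd": joint speeds; "joint_torque": joint torques, N m; "position": TCP position; "tool_rot": TCP orientation; "ft_force": force on the tool from outside, world axes, zero at the start; "torque": the same for the moment, N m; "grip_width": opening from 0.0 (shut) to 1.0 (fully open).
Only numpy, scipy, OpenCV 4.12 (cv2) and the standard library are available. Lean on these libraries where they do the work, as an engineer would, in place of code of your own. Each camera call takes 0.05 s, during which the arm holds its last target.

## Working session

There is one attempt and no reset: what is moved stays moved. The work goes in short steps, Python scripts to look and compute and a tool call to move; the robot and the scene stay as the last step left them, time stands still between calls to the robot, and variables do not carry over. Pictures are saved under pics/ and viewed, and the job is handed in when it is done.

Besides the shell and the picture viewer there is one more tool, called after "Emit:" as a command line: name --argument value ..., lists and objects as JSON in quotes. step_arm: Moves the arm, as the interface text tells. Its arguments: {"type":"object","properties":{"plan":{"type":"array"},"squeeze":{"type":"number"}},"required":["plan"]}

```bash
ls; mkdir -p pics; python3 - <<'E'
from bench import ctrl
import cv2
s=ctrl.get_state()
for k,v in s.items(): print(k,v)
for n in ["scene","side","wrist"]:
    c=ctrl.calibration(n); print(n,c)
    im=ctrl.get_image(n); cv2.imwrite(f"pics/{n}0.png",im[:,:,::-1])
E
```

```text
pics
time 0.0
joint_positions [ 1.33814235  0.3217695  -0.07008338  1.45169354  0.02259561  1.37080293
 -0.05687741]
qd [-8.11566514e-05 -4.82885413e-04 -8.19353760e-04  2.17470128e-04
  1.84408547e-03  7.70833535e-04 -5.94369610e-04]
joint_torque [-2.30766454e-04 -4.91282701e+01 -4.03702240e-01 -3.12526023e+01
 -6.39276858e-02  4.38099552e-02  1.71464258e-04]
position [ 0.15858902 -0.62980191  0.23548692]
tool_rot [-3.11585887e+00 -3.86469126e-01  5.14650488e-04]
ft_force [ 0.84446274 -0.08593194 -0.32566903]
torque [ 0.02755201 -0.06595954 -0.04760644]
grip_width 1.0000450213824423
scene {'fov_y': 57.85697667199638, 'cx': 279.697497029435, 'cy': 211.39908943807512, 'rvec': array([ 2.0148789 ,  1.41896507, -0.54807097]), 'tvec': array([-0.15793529, -0.33608643,  1.2715814 ])}
side {'fov_y': 44.292754682533214, 'cx': 278.47820373815665, 'cy': 202.50446783192203, 'rvec': array([ 0.13722844, -2.70832223,  1.45336854]), 'tvec': array([0.54071192, 0.06658497, 1.15811909])}
wrist {'fov_y': 58.46219547726742, 'cx': 278.64076452449984, 'cy': 215.46572511386654, 'rvec': array([-2.30426968,  1.79625871,  0.24347856]), 'tvec': array([-0.64903467, -0.03066354,  0.39047229])}
```

View pics/scene0.png

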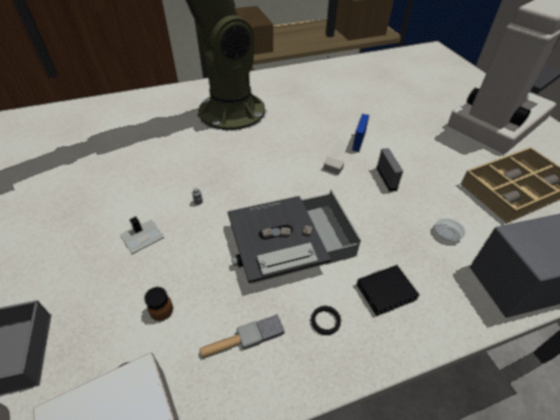

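View pics/side0.png

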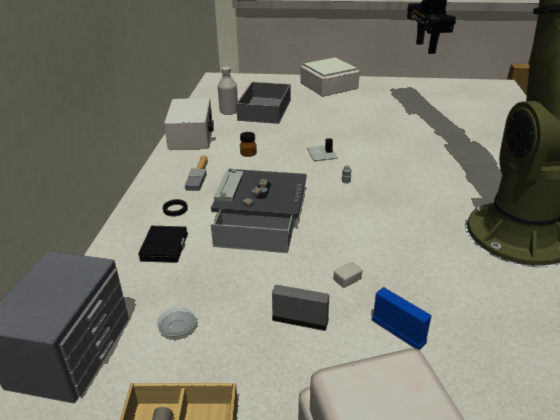

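View pics/wrist0.png

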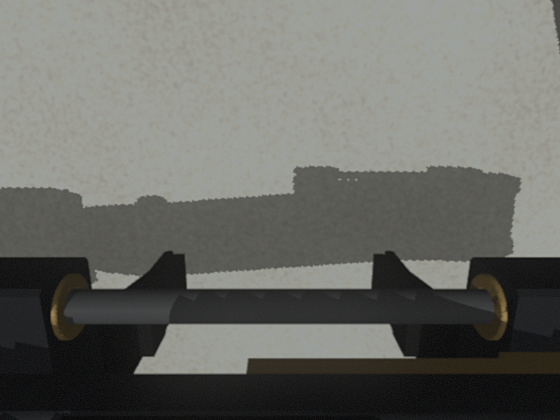

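```bash
cat > h.py <<'E'
from bench import ctrl
import numpy as np, cv2
from scipy.spatial.transform import Rotation as R
def cam(n):
    c=ctrl.calibration(n); f=210/np.tan(np.radians(c['fov_y'])/2)
    K=np.array([[f,0,c['cx']],[0,f,c['cy']],[0,0,1]])
    return K,np.array(c['rvec']),np.array(c['tvec'])
def proj(n,P,C=None):
    K,r,t=C or cam(n)
    return cv2.projectPoints(np.array(P,float).reshape(-1,1,3),r,t,K,None)[0].reshape(-1,2)
def onz(n,uv,z,C=None):
    K,r,t=C or cam(n); Rm=cv2.Rodrigues(r)[0]
    uv=np.atleast_2d(uv).astype(float)
    d=np.c_[uv,np.ones(len(uv))]@np.linalg.inv(K).T@Rm
    o=-Rm.T@t
    return o+d*((z-o[2])/d[:,2])[:,None]
def tri(u1,u2,n1='scene',n2='side'):
    P=[]
    for n in(n1,n2):
        K,r,t=cam(n);P.append(K@np.c_[cv2.Rodrigues(r)[0],t])
    X=cv2.triangulatePoints(P[0],P[1],np.array(u1,float).reshape(2,1),np.array(u2,float).reshape(2,1)).ravel()
    return X[:3]/X[3]
def T(x,y,yaw,z=0):
    M=np.eye(4);M[:3,:3]=R.from_euler('z',yaw).as_matrix();M[:3,3]=[x,y,z];return M
E
python3 - <<'E'
from h import *
print(proj('scene',[[0,0,0],[.159,-.63,.237]]),proj('side',[[0,0,0],[.159,-.63,.237]]))
masks={}
for n in['scene','side']:
    ctrl.get_image(n)
    for l in['scraper','stage','carrier','chip1','jar','objective','rock_block','dish','slide_box','filter_ring','brush']:
        for d in ctrl.cut_out(n,l)[:4]:
            m=d['pixels'];ys,xs=np.nonzero(m)
            c=(xs.mean(),ys.mean()) if len(xs) else (0,0)
            print(n,l,round(d['score'],2),np.round(d['rect']),len(xs),np.round(c,1),np.round(onz(n,c,0.0)[0],3))
            masks[f'{n}_{l}_{round(c[0])}_{round(c[1])}']=m
np.savez_compressed('masks.npz',**masks)
E
```

```text
[[232.50405064 110.97139922]
 [-31.94492922 105.33324825]] [[519.37799811 232.16963018]
 [426.16603169  42.48783082]]
scene scraper 0.66 [376. 150.  30.  40.] 780 [389.  169.8] [0.436 0.338 0.   ]
scene scraper 0.53 [355. 115.  16.  38.] 340 [359.9 132.2] [0.248 0.347 0.   ]
scene scraper 0.38 [122. 217.  39.  34.] 826 [140.7 234.6] [ 0.447 -0.345  0.   ]
scene stage 0.71 [225. 191. 136.  92.] 8099 [291.3 236. ] [ 0.57  -0.009  0.   ]
scene stage 0.41 [314. 305.  26.  30.] 421 [326.2 320.1] [ 0.795 -0.021  0.   ]
scene stage 0.36 [144. 287.  24.  34.] 724 [157.8 303.7] [ 0.646 -0.332  0.   ]
scene carrier 0.79 [120. 217.  44.  35.] 909 [141.  234.9] [ 0.448 -0.345  0.   ]
scene carrier 0.56 [315. 307.  28.  30.] 466 [325.6 319.6] [ 0.794 -0.022  0.   ]
scene carrier 0.55 [226. 190. 138.  96.] 8335 [291.4 236.1] [ 0.57  -0.009  0.   ]
scene chip1 0.5 [302. 227.   8.   8.] 70 [306.8 230.4] [0.566 0.032 0.   ]
scene chip1 0.45 [262. 229.   8.  11.] 89 [266.9 232.8] [ 0.541 -0.061  0.   ]
scene chip1 0.39 [279. 229.  13.   9.] 91 [285.1 232. ] [ 0.553 -0.019  0.   ]
scene jar 0.86 [146. 
[... 1288 characters left out ...]
 172.  92.  82.] 6432 [256.7 209.9] [ 0.601 -0.036  0.   ]
side jar 0.68 [242. 135.  17.  19.] 365 [247.6 144.2] [ 0.678 -0.378  0.   ]
side rock_block 0.67 [332. 263.  30.  24.] 528 [347.2 274.3] [0.384 0.178 0.   ]
side rock_block 0.54 [140. 225.  48.  37.] 1447 [162.8 244.2] [0.789 0.115 0.   ]
side dish 0.79 [157. 307.  40.  30.] 934 [175.8 321.2] [0.697 0.336 0.   ]
side slide_box 0.68 [141. 223.  46.  40.] 1531 [162.8 244. ] [0.789 0.114 0.   ]
side filter_ring 0.71 [164. 200.  26.  19.] 326 [174.7 207.9] [ 0.802 -0.027  0.   ]
side filter_ring 0.26 [155. 308.  41.  29.] 944 [176.  321.3] [0.697 0.336 0.   ]
side brush 0.81 [187. 159.  20.  31.] 397 [196.6 175.7] [ 0.786 -0.184  0.   ]
```

```bash
python3 - <<'E'
import cv2
a=cv2.imread('pics/scene0.png');b=cv2.imread('pics/side0.png')
cv2.imwrite('pics/sc_st.png',cv2.resize(a[180:300,210:370],None,fx=5,fy=5,interpolation=cv2.INTER_CUBIC))
cv2.imwrite('pics/sd_st.png',cv2.resize(b[155:260,180:330],None,fx=5,fy=5,interpolation=cv2.INTER_CUBIC))
cv2.imwrite('pics/sc_scr.png',cv2.resize(a[105:205,310:430],None,fx=6,fy=6,interpolation=cv2.INTER_CUBIC))
E
```

```text
(no output)
```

View pics/sc_st.png

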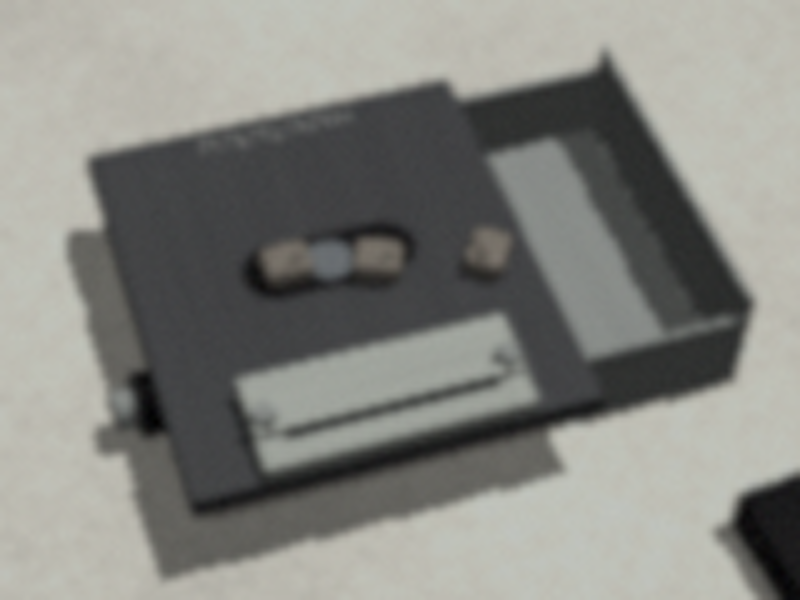

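View pics/sd_st.png

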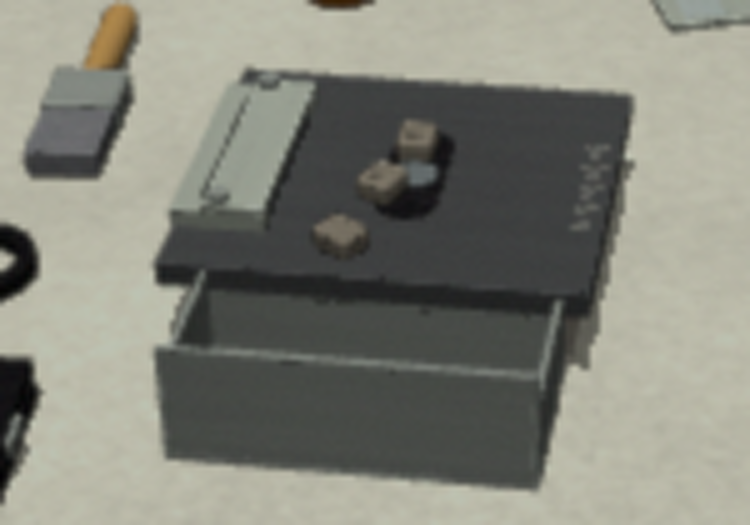

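View pics/sc_scr.png

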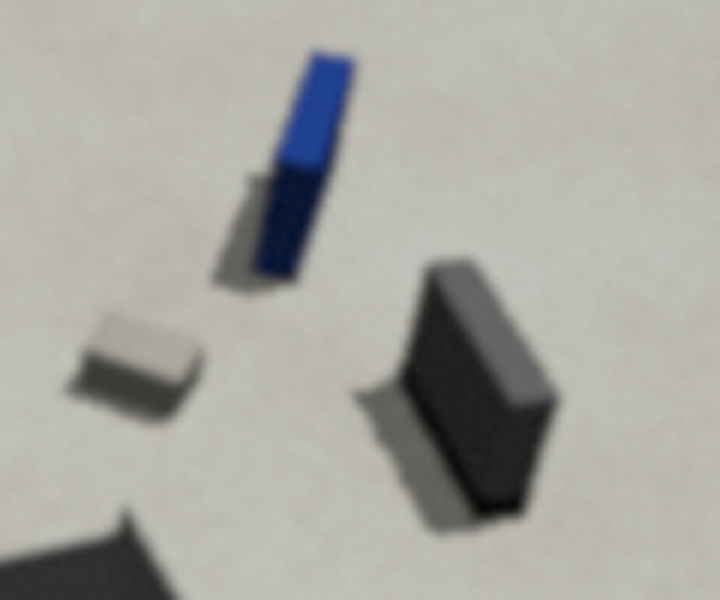

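```bash
python3 - <<'E'
import cv2
b=cv2.imread('pics/side0.png');a=cv2.imread('pics/scene0.png')
cv2.imwrite('pics/sd_scr.png',cv2.resize(b[255:350,260:440],None,fx=4.4,fy=4.4,interpolation=cv2.INTER_CUBIC))
x=cv2.resize(b[130:170,295:355],None,fx=9,fy=9,interpolation=cv2.INTER_CUBIC)
y=cv2.resize(a[210:255,115:170],None,fx=9,fy=9,interpolation=cv2.INTER_CUBIC)[:360,:540]
y=cv2.resize(a[212:254,116:170],(540,420),interpolation=cv2.INTER_CUBIC)
cv2.imwrite('pics/sd_car.png',x);cv2.imwrite('pics/sc_car.png',y)
E
```

```text
(no output)
```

View pics/sd_scr.png

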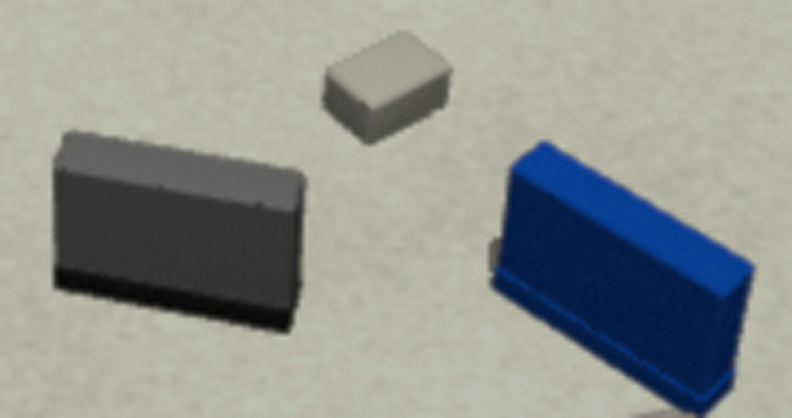

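View pics/sd_car.png

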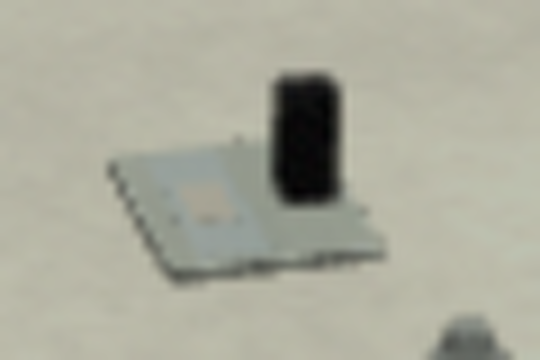

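View pics/sc_car.png

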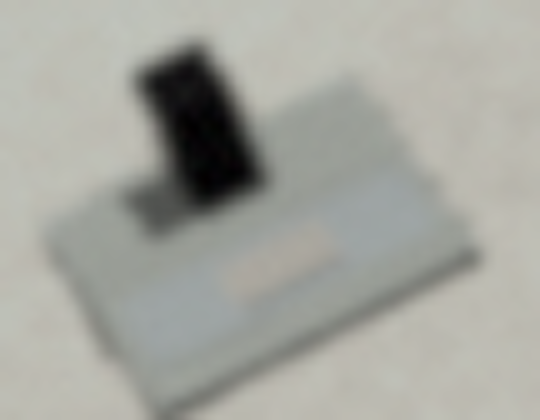

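```bash
cat > fit.py <<'E'
from h import *
from scipy.optimize import least_squares
def fit(obs,x0):
    # obs: list of (cam, localP, uv)
    C={n:cam(n) for n in('scene','side')}
    def tw(p,P): return (T(*p)@np.r_[P,1])[:3]
    def f(p): return np.concatenate([proj(n,tw(p,np.array(P)/1000),C[n])[0]-uv for n,P,uv in obs])
    r=least_squares(f,x0,loss='soft_l1'); return r.x,r.fun.reshape(-1,2)
E
python3 - <<'E'
from fit import *
s,d='scene','side'
st=[(s,(-95,-90,50),(228,211.6)),(s,(-95,90,50),(299,197)),(s,(105,90,50),(331,261)),(s,(105,-90,50),(249,281.5)),
(d,(-95,-90,50),(306.4,174)),(d,(-95,90,50),(298,214)),(d,(105,90,50),(211.4,207.4)),(d,(105,-90,50),(229,169.4))]
p,r=fit(st,[.58,-.02,0]);print('stage',p.round(4),r.round(1).tolist()); np.save('stage.npy',p)
# scraper: x axis along y-ish world? try orientation
a=[(s,(-50,-12,70),(388.3,148.7)),(s,(-50,12,70),(382,148.8)),(s,(50,-12,70),(402.7,171.3)),(s,(50,12,70),(395.3,172.5)),(s,(50,-12,0),(397,190.8)),(s,(50,12,0),(390,190.8)),(s,(-50,12,0),(377.5,168)),
(d,(50,12,70),(275.5,285)),(d,(-50,12,70),(329.3,294.8)),(d,(-50,-12,70),(327.7,302.7)),(d,(50,-12,70),(272.5,293.2)),(d,(-50,-12,0),(325.9,330.5)),(d,(50,-12,0),(272.5,320.2))]
a=[(n,(-P[0] if 0 else P[0],P[1],P[2]),u) for n,P,u in a]
# local +x = away from robot; local y = world -y in this labelling -> flip y
a=[(n,(P[0],-P[1],P[2]),u) for n,P,u in a]
p,r=fit(a,[.45,.3,0.1]);print('scraper',p.round(4),r.round(1).tolist()); np.save('scraper.npy',p)
c=[(s,(35,-40,5),(133,252.5)),(s,(35,40,5),(163.8,237)),(s,(-35,40,5),(150.5,219.5)),(s,(-35,-40,5),(120.5,234.8)),(s,(-20,0,43),(133.5,218)),
(d,(35,-40,5),(307.2,148)),(d,(35,40,5),(314.4,160.5)),(d,(-35,40,5),(337.8,157.8)),(d,(-20,0,43),(329,138.9))]
p,r=fit(c,[.45,-.35,0]);print('carrier',p.round(4),r.round(1).tolist()); np.save('carrier.npy',p)
S=np.load('stage.npy')
for n,uvs in((s,[(306.8,230.4),(266.9,232.8),(285.1,232)]),(d,[(262.8,182.5),(248,201.9)])):
    W=onz(n,uvs,.056); L=(np.linalg.inv(T(*S))@np.c_[W,np.ones(len(W))].T).T
    print('chips',n,W.round(3).tolist(),(L[:,:2]*1000).round(0).tolist())
E
```

```text
stage [ 0.5868 -0.0534 -0.0422] [[-0.4, -0.3], [1.0, -1.4], [1.0, -1.5], [-0.2, -0.4], [0.0, -1.4], [-0.2, -0.9], [-1.0, -0.8], [-0.4, -1.8]]
scraper [ 0.4687  0.3133 -0.1734] [[2.1, -1.5], [-0.1, -0.8], [2.2, -0.2], [0.7, -0.4], [1.3, 0.2], [-0.2, 1.2], [-0.7, -0.1], [0.2, -2.1], [1.1, -1.6], [-0.1, -0.1], [-0.7, -1.3], [0.2, 0.5], [0.1, -0.2]]
carrier [ 0.4549 -0.3412  0.3335] [[-0.4, 0.7], [0.9, -0.8], [0.8, -0.6], [-0.6, -0.2], [0.8, 1.6], [-0.4, -1.5], [-0.0, -1.2], [0.5, -1.5], [0.4, -0.3]]
chips scene [[0.609, 0.011, 0.056], [0.586, -0.075, 0.056], [0.597, -0.036, 0.056]] [[19.0, 65.0], [-0.0, -22.0], [9.0, 18.0]]
chips side [[0.589, -0.073, 0.056], [0.611, 0.014, 0.056]] [[3.0, -19.0], [22.0, 69.0]]
```

```bash
cat > mv.py <<'E'
from h import *
import json
def Rd(th): # tool down, tool y at heading th
    y=np.array([np.cos(th),np.sin(th),0]);z=np.array([0,0,-1.]);x=np.cross(y,z)
    return np.c_[x,y,z]
def ld():
    d=json.load(open('cmd.json'));return np.array(d['p']),np.array(d['R'])
def sv(p,Rm): json.dump({'p':list(map(float,p)),'R':np.array(Rm).tolist()},open('cmd.json','w'))
def rows(targets,save=True,hand=None):
    """targets: list of (p,R,hand) up to 10; prints rounded rows, tracks commanded pose"""
    p0,R0=ld(); out=[]
    targets=list(targets)
    while len(targets)<10: targets.append(targets[-1])
    pl=p0
    for p,Rm,hd in targets:
        s=np.round(R0.T@(np.array(p)-p0),4); r=np.round(R.from_matrix(R0.T@Rm).as_rotvec(),4)
        out.append([(r+0.).tolist(),(s+0.).tolist(),hd]); 
    print(json.dumps(out))
    r,s,_=out[-1]
    if save: json.dump({'p':list(map(float,p0+R0@s)),'R':(R0@R.from_rotvec(r).as_matrix()).tolist()},open('cmd.json','w'))
def interp(pa,tha,pb,thb,n,hand):
    return [(np.array(pa)+(np.array(pb)-pa)*k/n,Rd(tha+(thb-tha)*k/n),hand) for k in range(1,n+1)]
def chk():
    s=ctrl.get_state();p,Rm=ld()
    print('t',round(s['time'],2),'pos',np.round(s['position'],4),'cmd',p.round(4),'rot err',np.round(R.from_matrix(Rm.T@R.from_rotvec(s['tool_rot']).as_matrix()).as_rotvec(),4),'F',np.round(s['ft_force'],1),'M',np.round(s['torque'],2),'w',round(s['grip_width']*87,1),'q',np.round(s['joint_positions'],2))
E
python3 - <<'E'
from mv import *
s=ctrl.get_state()
sv([.159,-.63,.237],R.from_rotvec(s['tool_rot']).as_matrix())
c=np.load('scraper.npy')
r0,a0=np.hypot(.159,-.63),np.arctan2(-.63,.159); r1,a1=np.hypot(c[0],c[1]),np.arctan2(c[1],c[0])
th0=np.arctan2(*(R.from_rotvec(s['tool_rot']).as_matrix()[[1,0],1])); th1=np.pi/2+c[2]
print(np.degrees([a0,a1,th0,th1]))
L=[]
for k in range(1,20):
    f=k/19; r=r0+(r1-r0)*f;a=a0+(a1-a0)*f
    L.append((np.array([r*np.cos(a),r*np.sin(a),.237]),Rd(th0+(th1-th0)*f),0))
rows(L[:10]);rows(L[10:])
E
```

```text
[-75.83543473  33.75931092 -75.85947542  80.06535102]
[[[0.0001, 0.0, -0.1432], [0.0648, -0.0078, 0.0], 0], [[0.0001, 0.0, -0.2865], [0.1281, -0.022, 0.0], 0], [[0.0001, 0.0001, -0.4297], [0.1892, -0.0424, 0.0], 0], [[0.0001, 0.0001, -0.5729], [0.2475, -0.0687, 0.0], 0], [[0.0001, 0.0001, -0.7162], [0.3025, -0.1005, 0.0], 0], [[0.0001, 0.0001, -0.8594], [0.3536, -0.1375, 0.0], 0], [[0.0001, 0.0001, -1.0026], [0.4003, -0.1791, 0.0], 0], [[0.0001, 0.0001, -1.1459], [0.4423, -0.2248, 0.0], 0], [[0.0, 0.0001, -1.2891], [0.4793, -0.2743, 0.0], 0], [[0.0, 0.0001, -1.4323], [0.5107, -0.3268, 0.0], 0]]
[[[0.0, 0.0, -0.1432], [0.058, 0.018, 0.0], 0], [[0.0, 0.0, -0.2865], [0.1172, 0.03, 0.0], 0], [[0.0, 0.0, -0.4297], [0.1767, 0.0358, 0.0], 0], [[0.0, 0.0, -0.5729], [0.2362, 0.0356, 0.0], 0], [[0.0, 0.0, -0.7162], [0.2948, 0.0295, 0.0], 0], [[0.0, 0.0, -0.8594], [0.3521, 0.0175, 0.0], 0], [[0.0, 0.0, -1.0026], [0.4074, 0.0, 0.0], 0], [[0.0, 0.0, -1.1459], [0.4603, -0.0229, -0.0001], 0], [[0.0, 0.0, -1.2891], [0.5101, -0.0508, -0.0001], 0], [[0.0, 0.0, -1.2891], [0.5101, -0.0508, -0.0001], 0]]
```

Emit:
step_arm --plan '[[[0,0,-0.14],[0.06,-0.007,0],0],[[0,0,-0.28],[0.122,-0.02,0],0],[[0,0,-0.42],[0.183,-0.04,0],0],[[0,0,-0.56],[0.242,-0.066,0],0],[[0,0,-0.7],[0.298,-0.098,0],0],[[0,0,-0.85],[0.35,-0.135,0],0],[[0,0,-1.0],[0.398,-0.177,0],0],[[0,0,-1.15],[0.442,-0.224,0],0],[[0,0,-1.29],[0.479,-0.274,0],0],[[0,0,-1.29],[0.479,-0.274,0],0]]'

```text
time: 2.6
position: [0.5589, -0.2408, 0.2371]
tool_rot: [-2.248, -2.194, -0.005]
ft_force: [0.4, 0.5, 0.2]
grip_width: 1.0
```

```bash
cat >> mv.py <<'E'
def typed(r,s):
    p0,R0=ld(); sv(p0+R0@np.array(s),R0@R.from_rotvec(r).as_matrix())
def head():
    p,Rm=ld(); return p,np.arctan2(Rm[1,1],Rm[0,1])
E
python3 - <<'E'
from mv import *
s=ctrl.get_state()
sv([.159,-.63,.237],R.from_rotvec([-3.116,-.3865,0]).as_matrix())
typed([0,0,-1.29],[.479,-.274,0]);chk()
c=np.load('scraper.npy')
p,th0=head()
r0,a0=np.hypot(*p[:2]),np.arctan2(p[1],p[0]); r1,a1=np.hypot(c[0],c[1]),np.arctan2(c[1],c[0]);th1=np.pi/2+c[2]
L=[]
for k in range(1,11):
    f=k/10; r=r0+(r1-r0)*f;a=a0+(a1-a0)*f
    L.append((np.array([r*np.cos(a),r*np.sin(a),.237]),Rd(th0+(th1-th0)*f),0))
rows(L,save=False)
E
```

```text
t 2.6 pos [ 0.5589 -0.2408  0.2371] cmd [ 0.5565 -0.2473  0.2376] rot err [-0.002   0.0007 -0.01  ] F [0.4 0.5 0.2] M [-0.07 -0.07 -0.02] w 87.0 q [ 0.81  0.27 -0.53  1.54  0.14  1.36  0.24]
[[[-0.0001, -0.0017, -0.1431], [0.0592, 0.0157, 0.0007], 0], [[0.0, -0.0017, -0.2863], [0.1192, 0.0254, 0.0008], 0], [[0.0001, -0.0017, -0.4294], [0.1795, 0.0288, 0.0009], 0], [[0.0002, -0.0017, -0.5726], [0.2393, 0.0262, 0.001], 0], [[0.0003, -0.0017, -0.7157], [0.2982, 0.0176, 0.0011], 0], [[0.0005, -0.0017, -0.8588], [0.3554, 0.0032, 0.0012], 0], [[0.0006, -0.0017, -1.002], [0.4104, -0.0167, 0.0013], 0], [[0.0007, -0.0017, -1.1451], [0.4627, -0.042, 0.0014], 0], [[0.0009, -0.0016, -1.2882], [0.5118, -0.0721, 0.0015], 0], [[0.001, -0.0016, -1.4314], [0.5573, -0.1068, 0.0015], 0]]
```

Emit:
step_arm --plan '[[[0,0,-0.15],[0.06,0.016,0.001],0],[[0,0,-0.3],[0.12,0.025,0.001],0],[[0,0,-0.45],[0.18,0.029,0.001],0],[[0,0,-0.6],[0.24,0.026,0.001],0],[[0,0,-0.75],[0.3,0.018,0.001],0],[[0,0,-0.9],[0.357,0.003,0.001],0],[[0,0,-1.05],[0.412,-0.017,0.001],0],[[0,0,-1.2],[0.464,-0.042,0.001],0],[[0,0,-1.35],[0.512,-0.072,0.001],0],[[0,0,-1.43],[0.557,-0.107,0.001],0]]'

```text
time: 3.85
position: [0.4683, 0.3132, 0.2356]
tool_rot: [0.273, 3.129, -0.0]
ft_force: [1.0, -0.2, -0.0]
grip_width: 1.0
```

```bash
python3 - <<'E'
from mv import *
typed([0,0,-1.43],[.557,-.107,.001]);chk()
im=ctrl.get_image('wrist');cv2.imwrite('pics/w1.png',im[:,:,::-1]);C=cam('wrist')
chk()
Rm=cv2.Rodrigues(C[1])[0];print('cam pos',-Rm.T@C[2],'axis',Rm[2])
M=T(*np.load('scraper.npy'))
Q=np.array([[x,y,z,1000] for z in(70,0) for x,y in((50,12),(50,-12),(-50,-12),(-50,12))])/1000
print(proj('wrist',(M@Q.T).T[:,:3],C).round(0).tolist())
np.savez('w1.npz',K=C[0],r=C[1],t=C[2])
E
```

```text
t 3.85 pos [0.4683 0.3132 0.2356] cmd [0.4685 0.313  0.2375] rot err [ 0.0016 -0.0012 -0.0005] F [ 1.  -0.2 -0. ] M [ 0.19 -0.23 -0.04] w 87.0 q [ 0.24  0.27 -1.02  1.65  0.23  1.36  0.58]
t 3.9 pos [0.461  0.3214 0.2362] cmd [0.4685 0.313  0.2375] rot err [-0.0025  0.0024 -0.0143] F [-5.7  5.2  0.6] M [ 0.45  0.24 -0.01] w 86.9 q [ 0.23  0.27 -1.03  1.65  0.23  1.36  0.58]
cam pos [0.39103757 0.33271223 0.38458537] axis [ 0.25943683 -0.03808798 -0.96500872]
[[282.0, 263.0], [256.0, 263.0], [255.0, 151.0], [284.0, 151.0], [282.0, 238.0], [259.0, 238.0], [259.0, 144.0], [283.0, 144.0]]
```

View pics/w1.png

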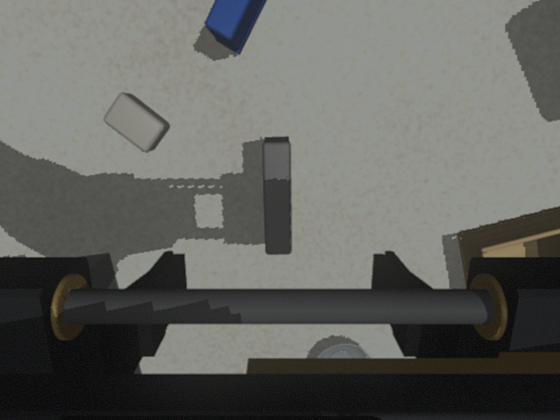

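Emit:
step_arm --plan '[[[0,0,0],[0,0,0.03],0],[[0,0,0],[0,0,0.06],0],[[0,0,0],[0,0,0.09],0],[[0,0,0],[0,0,0.11],0],[[0,0,0],[0,0,0.11],0],[[0,0,0],[0,0,0.11],0],[[0,0,0],[0,0,0.11],0],[[0,0,0],[0,0,0.11],0],[[0,0,0],[0,0,0.11],0],[[0,0,0],[0,0,0.11],0]]'

```text
time: 5.15
position: [0.4683, 0.3127, 0.1256]
tool_rot: [0.274, 3.129, -0.0]
ft_force: [-0.1, 1.4, -0.8]
grip_width: 1.0
```

```bash
cat >> mv.py <<'E'
def wpic(name):
    C=cam('wrist'); im=ctrl.get_image('wrist');cv2.imwrite(name,im[:,:,::-1]); np.savez(name[:-4]+'.npz',K=C[0],r=C[1],t=C[2]); return C,im
def box(L,W,z0,z1): 
    return np.array([[x*L/2,y*W/2,z,1000] for z in(z1,z0) for x,y in((1,1),(1,-1),(-1,-1),(-1,1))])/1000
E
python3 - <<'E'
from mv import *
typed([0,0,0],[0,0,.11]);chk()
C,im=wpic('pics/w2.png')
chk()
M=T(*np.load('scraper.npy'))
print(proj('wrist',(M@box(100,24,0,70).T).T[:,:3],C).round(0).tolist())
E
```

```text
t 5.15 pos [0.4683 0.3127 0.1256] cmd [0.4685 0.3132 0.1275] rot err [ 0.0017 -0.0007 -0.    ] F [-0.1  1.4 -0.8] M [ 0.06 -0.17 -0.02] w 87.0 q [ 0.18  0.37 -0.97  1.78  0.33  1.17  0.5 ]
t 5.2 pos [0.4683 0.3127 0.1256] cmd [0.4685 0.3132 0.1275] rot err [ 0.0017 -0.0006 -0.0001] F [ 1.  -0.   0.9] M [ 0.05 -0.15 -0.02] w 87.1 q [ 0.18  0.37 -0.97  1.78  0.33  1.17  0.5 ]
[[299.0, 319.0], [259.0, 319.0], [256.0, 154.0], [301.0, 154.0], [294.0, 272.0], [264.0, 272.0], [262.0, 144.0], [295.0, 143.0]]
```

View pics/w2.png

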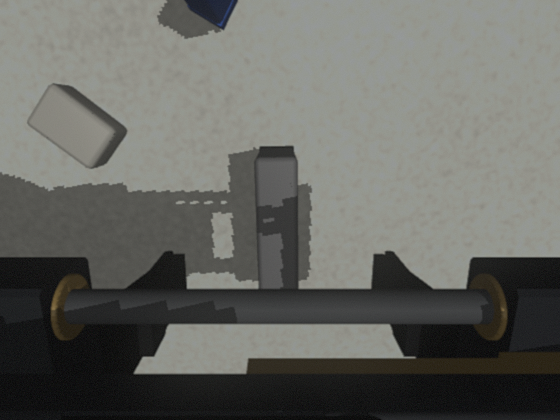

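Emit:
step_arm --plan '[[[0,0,0],[0,-0.001,0.03],0],[[0,0,0],[0,-0.001,0.06],0],[[0,0,0],[0,-0.001,0.079],0],[[0,0,0],[0,-0.001,0.079],0],[[0,0,0],[0,-0.001,0.079],255],[[0,0,0],[0,-0.001,0.079],255],[[0,0,0],[0,-0.001,0.079],255],[[0,0,0],[0,-0.001,0.079],255],[[0,0,0],[0,-0.001,0.079],255],[[0,0,0],[0,-0.001,0.079],255]]' --squeeze 40

```text
time: 6.45
position: [0.4681, 0.3117, 0.0465]
tool_rot: [-0.274, -3.13, 0.0]
ft_force: [0.9, -0.5, -0.1]
grip_width: 0.405
```

```bash
python3 - <<'E'
from mv import *
typed([0,0,0],[0,-.001,.079])
p,th=head();S=np.load('stage.npy');thS=np.pi/2+S[2]
tgt=(T(*S)@[.001,-.068,0,1])[:3]; print(tgt,p)
up=p+[0,0,.095]
L=[(p,Rd(th),255)]*3+[(p+[0,0,.03],Rd(th),255),(p+[0,0,.07],Rd(th),255),(up,Rd(th),255)]
t2=np.r_[tgt[:2],up[2]]
I=interp(up,th,t2,thS,8,255)
rows(L+I[:4])
p,th=head();I=I[4:]
rows(I)
E
```

```text
[ 0.58491218 -0.12141927  0.        ] [0.46831436 0.31237476 0.04853737]
[[[0.0016, -0.0005, 0.0], [0.0, 0.0, 0.0], 255], [[0.0016, -0.0005, 0.0], [0.0, 0.0, 0.0], 255], [[0.0016, -0.0005, 0.0], [0.0, 0.0, 0.0], 255], [[0.0016, -0.0005, 0.0], [0.0, 0.0, -0.03], 255], [[0.0016, -0.0005, 0.0], [0.0, 0.0001, -0.07], 255], [[0.0016, -0.0005, 0.0], [0.0, 0.0002, -0.095], 255], [[0.0016, -0.0005, -0.0166], [-0.0237, -0.0507, -0.0951], 255], [[0.0016, -0.0005, -0.0331], [-0.0475, -0.1016, -0.0952], 255], [[0.0017, -0.0005, -0.0497], [-0.0713, -0.1524, -0.0953], 255], [[0.0017, -0.0004, -0.0663], [-0.0951, -0.2033, -0.0954], 255]]
[[[0.0, -0.0001, -0.0166], [-0.0203, -0.0523, 0.0], 255], [[0.0, -0.0001, -0.0331], [-0.0407, -0.1047, 0.0], 255], [[0.0, -0.0001, -0.0497], [-0.0611, -0.157, 0.0], 255], [[0.0, -0.0001, -0.0663], [-0.0814, -0.2093, 0.0], 255], [[0.0, -0.0001, -0.0663], [-0.0814, -0.2093, 0.0], 255], [[0.0, -0.0001, -0.0663], [-0.0814, -0.2093, 0.0], 255], [[0.0, -0.0001, -0.0663], [-0.0814, -0.2093, 0.0], 255], [[0.0, -0.0001, -0.0663], [-0.0814, -0.2093, 0.0], 255], [[0.0, -0.0001, -0.0663], [-0.0814, -0.2093, 0.0], 255], [[0.0, -0.0001, -0.0663], [-0.0814, -0.2093, 0.0], 255]]
```

Emit:
step_arm --plan '[[[0,0,0],[0,0,0],255],[[0,0,0],[0,0,0],255],[[0,0,0],[0,0,0],255],[[0,0,0],[0,0,-0.03],255],[[0,0,0],[0,0,-0.065],255],[[0,0,0],[0,0,-0.095],255],[[0,0,-0.015],[-0.015,-0.03,-0.095],255],[[0,0,-0.03],[-0.033,-0.07,-0.095],255],[[0,0,-0.045],[-0.052,-0.11,-0.095],255],[[0,0,-0.06],[-0.07,-0.15,-0.095],255]]'

```text
time: 7.7
position: [0.5109, 0.1502, 0.1412]
tool_rot: [-0.179, -3.136, 0.001]
ft_force: [0.8, 0.5, -2.0]
grip_width: 0.275
```

```bash
python3 - <<'E'
from mv import *
sv([0.46831436,0.31237476,0.04853737],Rd(np.radians(80.07)))
typed([0,0,-.06],[-.07,-.15,-.095]);chk()
p,th=head();S=np.load('stage.npy');thS=np.pi/2+S[2]
tgt=(T(*S)@[.001,-.068,0,1])[:3]
rows(interp(p,th,np.r_[tgt[:2],p[2]],thS,7,255))
E
```

```text
t 7.7 pos [0.5109 0.1502 0.1412] cmd [0.5114 0.1526 0.1435] rot err [0.0006 0.0004 0.0008] F [ 0.8  0.5 -2. ] M [ 0.05 -0.18  0.01] w 23.9 q [ 0.53  0.27 -0.97  1.84  0.24  1.17  0.93]
[[[0.0, 0.0, -0.0102], [-0.0149, -0.0377, 0.0], 255], [[0.0, 0.0, -0.0203], [-0.0297, -0.0754, 0.0], 255], [[0.0, 0.0, -0.0305], [-0.0446, -0.1131, 0.0], 255], [[0.0, 0.0, -0.0406], [-0.0594, -0.1508, 0.0], 255], [[0.0, 0.0, -0.0508], [-0.0743, -0.1885, 0.0], 255], [[0.0, 0.0, -0.0609], [-0.0892, -0.2262, 0.0], 255], [[0.0, 0.0, -0.0711], [-0.104, -0.2639, 0.0], 255], [[0.0, 0.0, -0.0711], [-0.104, -0.2639, 0.0], 255], [[0.0, 0.0, -0.0711], [-0.104, -0.2639, 0.0], 255], [[0.0, 0.0, -0.0711], [-0.104, -0.2639, 0.0], 255]]
```

Gripped at 24 mm as expected; carry on over the plate.

Emit:
step_arm --plan '[[[0,0,-0.01],[-0.015,-0.038,0],255],[[0,0,-0.02],[-0.03,-0.076,0],255],[[0,0,-0.03],[-0.045,-0.114,0],255],[[0,0,-0.04],[-0.06,-0.152,0],255],[[0,0,-0.05],[-0.074,-0.19,0],255],[[0,0,-0.06],[-0.089,-0.227,0],255],[[0,0,-0.071],[-0.099,-0.252,0],255],[[0,0,-0.071],[-0.104,-0.264,0],255],[[0,0,-0.071],[-0.104,-0.264,0],255],[[0,0,-0.071],[-0.104,-0.264,0],255]]'

```text
time: 8.95
position: [0.5838, -0.1203, 0.1415]
tool_rot: [-0.065, -3.14, -0.001]
ft_force: [0.2, -0.4, -2.0]
grip_width: 0.268
```

```bash
python3 - <<'E'
from mv import *
typed([0,0,-.071],[-.104,-.264,0]);chk()
C,im=wpic('pics/w3.png')
for n in('scene','side'): 
    i=ctrl.get_image(n);cv2.imwrite(f'pics/{n}3.png',i[:,:,::-1])
a=cv2.imread('pics/scene3.png')[170:300,190:370];b=cv2.imread('pics/side3.png')[130:260,170:340]
cv2.imwrite('pics/z3.png',np.vstack([cv2.resize(a,(432,312),interpolation=cv2.INTER_CUBIC),cv2.resize(b,(432,330))[:288]]))
S=np.load('stage.npy')
Q=np.array([[60,-59,63,1000],[60,59,63,1000],[-95,90,50,1000],[-95,-90,50,1000],[0,0,50,1000]])/1000
print(proj('wrist',(T(*S)@Q.T).T[:,:3],C).round(0).tolist())
E
```

```text
t 8.95 pos [ 0.5838 -0.1203  0.1415] cmd [ 0.6777 -0.3896  0.1435] rot err [-0.0009  0.0004  0.0704] F [ 0.2 -0.4 -2. ] M [ 0.14 -0.14  0.01] w 23.4 q [ 0.84  0.39 -0.83  1.68  0.3   1.21  1.46]
[[290.0, 314.0], [464.0, 314.0], [540.0, 72.0], [239.0, 72.0], [378.0, 224.0]]
```

View pics/w3.png

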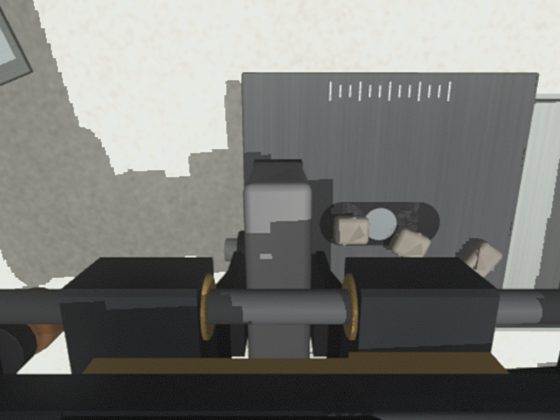

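View pics/z3.png

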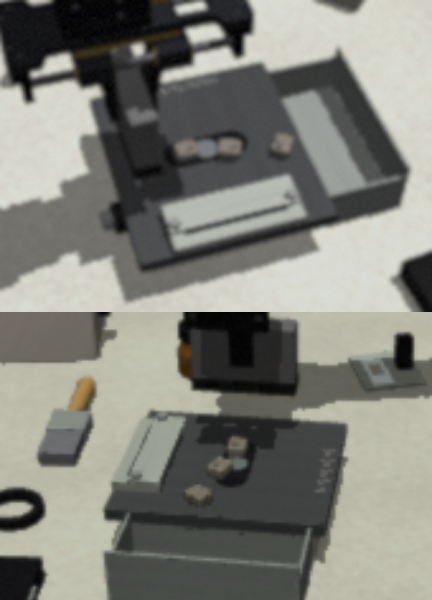

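Emit:
step_arm --plan '[[[0,0,0],[0,0,0.015],255],[[0,0,0],[0,0,0.03],255],[[0,0,0],[0,0,0.038],255],[[0,0,0],[0,0,0.042],255],[[0,0,0],[0,0,0.043],255],[[0,0,0],[0,0,0.043],255],[[0,0,0],[0,0,0.043],255],[[0,0,0],[0,0,0.043],255],[[0,0,0],[0,0.005,0.043],255],[[0,0,0],[0,0.01,0.043],255]]'

```text
time: 10.35
position: [0.5845, -0.1118, 0.0986]
tool_rot: [0.068, 3.141, 0.0]
ft_force: [0.8, 0.3, -2.4]
grip_width: 0.266
```

```bash
python3 - <<'E'
from mv import *
sv([0.46831436,0.31237476,0.04853737],Rd(np.radians(80.07)))
typed([0,0,-.06],[-.07,-.15,-.095])
typed([0,0,-.071],[-.104,-.264,0]);typed([0,0,0],[0,.01,.043]);chk()
i=ctrl.get_image('side');cv2.imwrite('pics/side4.png',cv2.resize(i[150:260,180:330,::-1],None,fx=5,fy=5,interpolation=cv2.INTER_CUBIC))
E
```

```text
t 10.35 pos [ 0.5845 -0.1118  0.0986] cmd [ 0.5853 -0.1115  0.1005] rot err [-0.0001 -0.0001  0.0013] F [ 0.8  0.3 -2.4] M [ 0.11 -0.12 -0.01] w 23.2 q [ 0.81  0.43 -0.81  1.73  0.34  1.13  1.42]
```

View pics/side4.png

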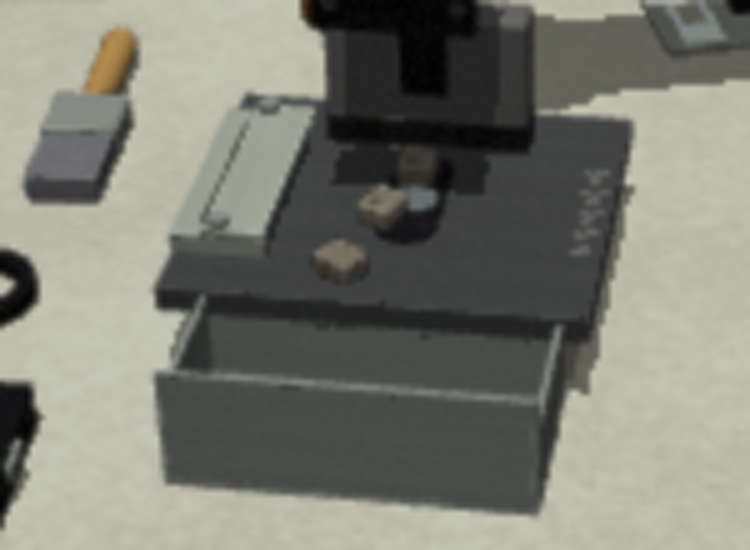

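Emit:
step_arm --plan '[[[0,0,0],[0,0.01,0.001],255],[[0,0,0],[0,0.02,0.001],255],[[0,0,0],[0,0.03,0.001],255],[[0,0,0],[0,0.04,0.001],255],[[0,0,0],[0,0.05,0.001],255],[[0,0,0],[0,0.06,0.001],255],[[0,0,0],[0,0.07,0.001],255],[[0,0,0],[0,0.08,0.001],255],[[0,0,0],[0,0.09,0.001],255],[[0,0,0],[0,0.1,0.001],255]]'

```text
time: 11.65
position: [0.5889, -0.0118, 0.0975]
tool_rot: [-0.069, -3.141, 0.0]
ft_force: [-0.0, 0.0, -1.6]
grip_width: 0.274
```

```bash
python3 - <<'E'
from mv import *
typed([0,0,0],[0,.1,.001]);chk()
i=ctrl.get_image('side');cv2.imwrite('pics/side5.png',cv2.resize(i[150:260,180:330,::-1],None,fx=5,fy=5,interpolation=cv2.INTER_CUBIC))
E
```

```text
t 11.65 pos [ 0.5889 -0.0118  0.0975] cmd [ 0.5895 -0.0116  0.0995] rot err [0.     0.0001 0.0015] F [-0.   0.  -1.6] M [ 0.09 -0.14  0.  ] w 23.8 q [ 0.67  0.43 -0.84  1.74  0.35  1.13  1.24]
```

View pics/side5.png

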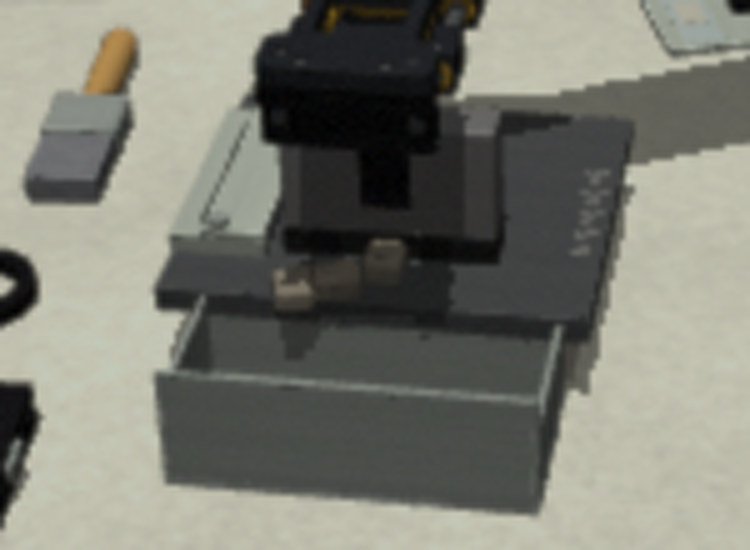

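Emit:
step_arm --plan '[[[0,0,0],[0,0.007,0],255],[[0,0,0],[0,0.014,0],255],[[0,0,0],[0,0.021,0],255],[[0,0,0],[0,0.028,0],255],[[0,0,0],[0,0.035,0],255],[[0,0,0],[0,0.042,0],255],[[0,0,0],[0,0.049,0],255],[[0,0,0],[0,0.056,0],255],[[0,0,0],[0,0.062,0],255],[[0,0,0],[0,0.062,0],255]]'

```text
time: 12.95
position: [0.5915, 0.0503, 0.0976]
tool_rot: [0.067, 3.141, 0.0]
ft_force: [0.2, -0.4, -1.8]
grip_width: 0.275
```

```bash
python3 - <<'E'
from mv import *
typed([0,0,0],[0,.062,0]);chk()
i=ctrl.get_image('side');a=cv2.resize(i[150:260,180:330,::-1],(600,440),interpolation=cv2.INTER_CUBIC)
cv2.imwrite('pics/side6.png',a)
i=ctrl.get_image('scene');cv2.imwrite('pics/scene6.png',cv2.resize(i[170:300,200:380,::-1],(720,520),interpolation=cv2.INTER_CUBIC))
E
```

```text
t 12.95 pos [0.5915 0.0503 0.0976] cmd [0.5922 0.0503 0.0995] rot err [-0.0002 -0.      0.0004] F [ 0.2 -0.4 -1.8] M [ 0.13 -0.17  0.04] w 23.9 q [ 0.57  0.44 -0.86  1.73  0.36  1.13  1.13]
```

View pics/side6.png

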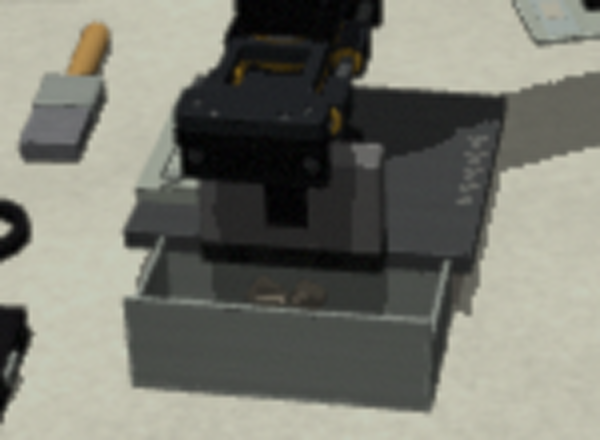

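View pics/scene6.png

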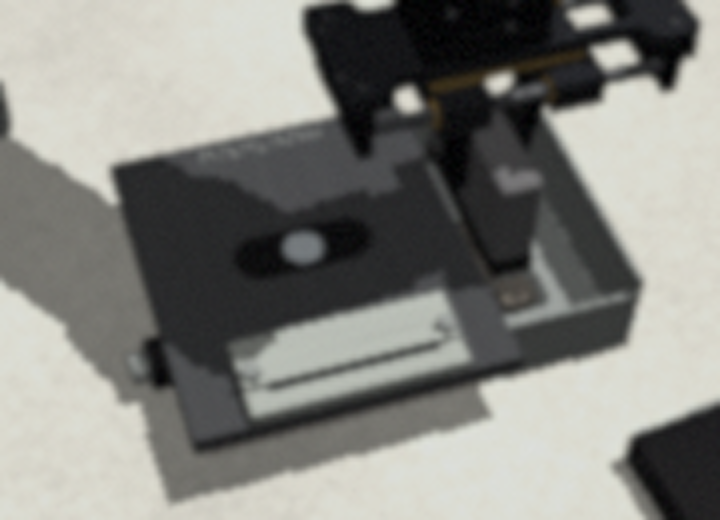

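```bash
python3 - <<'E'
from mv import *
p,th=head()
L=[(p+[0,0,.025],Rd(th),255),(p+[0,0,.05],Rd(th),255)]
g=np.array([.468,.315,p[2]+.05])
L+=interp(p+[0,0,.05],th,g,th,7,255)
rows(L,save=False)
E
```

```text
[[[0.0, 0.0, 0.0], [0.0, 0.0, -0.025], 255], [[0.0, 0.0, 0.0], [0.0, 0.0, -0.05], 255], [[0.0, 0.0, 0.0], [0.0193, 0.037, -0.05], 255], [[0.0, 0.0, 0.0], [0.0386, 0.0741, -0.05], 255], [[0.0, 0.0, 0.0], [0.058, 0.1111, -0.05], 255], [[0.0, 0.0, 0.0], [0.0773, 0.1481, -0.05], 255], [[0.0, 0.0, 0.0], [0.0966, 0.1851, -0.05], 255], [[0.0, 0.0, 0.0], [0.1159, 0.2222, -0.05], 255], [[0.0, 0.0, 0.0], [0.1352, 0.2592, -0.05], 255], [[0.0, 0.0, 0.0], [0.1352, 0.2592, -0.05], 255]]
```

Emit:
step_arm --plan '[[[0,0,0],[0,0,-0.025],255],[[0,0,0],[0,0,-0.05],255],[[0,0,0],[0.019,0.037,-0.05],255],[[0,0,0],[0.039,0.074,-0.05],255],[[0,0,0],[0.058,0.111,-0.05],255],[[0,0,0],[0.077,0.148,-0.05],255],[[0,0,0],[0.097,0.185,-0.05],255],[[0,0,0],[0.116,0.222,-0.05],255],[[0,0,0],[0.13,0.249,-0.05],255],[[0,0,0],[0.135,0.259,-0.05],255]]'

```text
time: 14.3
position: [0.467, 0.3158, 0.1477]
tool_rot: [0.064, 3.141, 0.001]
ft_force: [1.3, -0.2, -2.1]
grip_width: 0.27
```

Emit:
step_arm --plan '[[[0,0,0],[0,0,0.03],255],[[0,0,0],[0,0,0.06],255],[[0,0,0],[0,0,0.085],255],[[0,0,0],[0,0,0.096],255],[[0,0,0],[0,0,0.099],255],[[0,0,0],[0,0,0.1],255],[[0,0,0],[0,0,0.1],255],[[0,0,0],[0,0,0.1],255],[[0,0,0],[0,0,0.1],255],[[0,0,0],[0,0,0.1],255]]'

```text
time: 15.55
position: [0.4681, 0.3142, 0.0476]
tool_rot: [0.069, 3.141, -0.0]
ft_force: [-0.3, 0.9, -2.3]
grip_width: 0.272
```

```bash
python3 - <<'E'
from mv import *
typed([0,0,0],[.135,.259,-.05]);typed([0,0,0],[0,0,.1]);chk()
i=ctrl.get_image('side');a=cv2.resize(i[240:360,230:410,::-1],(720,480),interpolation=cv2.INTER_CUBIC)
cv2.imwrite('pics/side7.png',a)
i=ctrl.get_image('scene');cv2.imwrite('pics/scene7.png',cv2.resize(i[170:300,200:380,::-1],(720,520),interpolation=cv2.INTER_CUBIC))
E
```

```text
t 15.55 pos [0.4681 0.3142 0.0476] cmd [0.4682 0.3148 0.0495] rot err [ 0.     -0.0002  0.0014] F [-0.3  0.9 -2.3] M [ 0.08 -0.12 -0.03] w 23.6 q [ 0.13  0.47 -0.92  1.84  0.43  1.04  0.56]
```

View pics/side7.png

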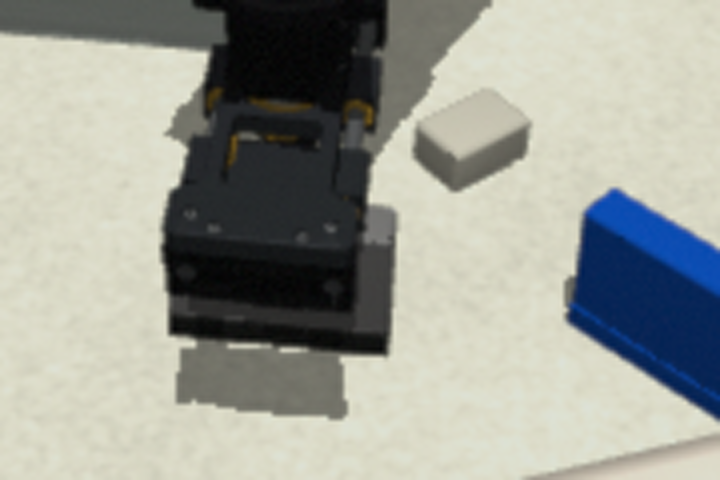

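View pics/scene7.png

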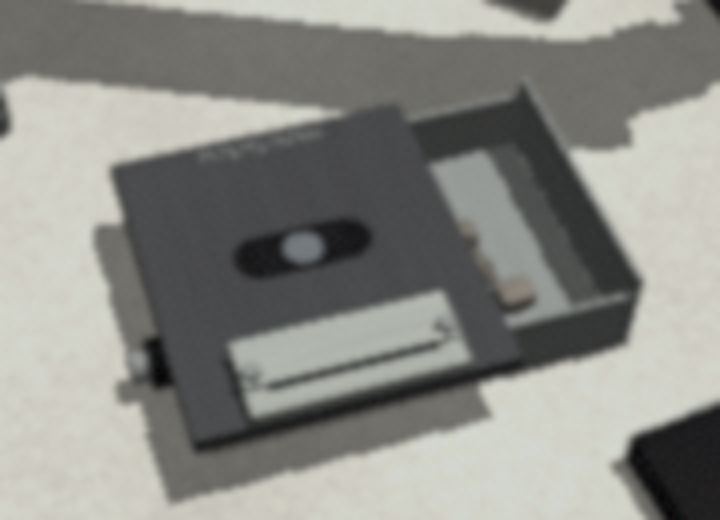

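Emit:
step_arm --plan '[[[0,0,0],[0,0,0.0005],255],[[0,0,0],[0,0,0.001],255],[[0,0,0],[0,0,0.001],255],[[0,0,0],[0,0,0.001],120],[[0,0,0],[0,0,0.001],80],[[0,0,0],[0,0,0.001],0],[[0,0,0],[0,0,0.001],0],[[0,0,0],[0,0,0.001],0],[[0,0,0],[0,0,0.001],0],[[0,0,0],[0,0,0.001],0]]'

```text
time: 16.9
position: [0.468, 0.3141, 0.0465]
tool_rot: [-0.069, -3.141, 0.0]
ft_force: [-0.1, -0.5, -0.1]
grip_width: 0.957
```

```bash
python3 - <<'E'
from mv import *
typed([0,0,0],[0,0,.001]);chk()
p,th=head();c=np.load('carrier.npy');M=T(*c)
post=(M@[-.02,0,0,1])[:3];print('post',post)
g=np.r_[post[:2],.16]
th1=c[2]  # tool y along carrier +x
r0,a0=np.hypot(*p[:2]),np.arctan2(p[1],p[0]); r1,a1=np.hypot(*g[:2]),np.arctan2(g[1],g[0])
print(np.degrees([a0,a1,th,th1]))
up=p+[0,0,.12]
L=[(p+[0,0,.03],Rd(th),0),(p+[0,0,.08],Rd(th),0)]
N=13
for k in range(1,N+1):
    f=k/N; r=r0+(r1-r0)*f+.06*np.sin(np.pi*f);a=a0+(a1-a0)*f
    L.append((np.array([r*np.cos(a),r*np.sin(a),up[2]+(.16-up[2])*f]),Rd(th+(th1-th)*f),0))
rows(L[:10]);sv(p,Rd(th)); 
E
```

```text
t 16.9 pos [0.468  0.3141 0.0465] cmd [0.4682 0.3148 0.0485] rot err [0.0001 0.     0.0014] F [-0.1 -0.5 -0.1] M [ 0.09 -0.12  0.  ] w 83.3 q [ 0.13  0.47 -0.92  1.84  0.43  1.04  0.56]
post [ 0.43598891 -0.34774889  0.        ]
[ 33.91427652 -38.57619448  87.57574712  19.10950758]
[[[0.0, 0.0, 0.0], [0.0, 0.0, -0.03], 0], [[0.0, 0.0, 0.0], [0.0, 0.0, -0.08], 0], [[0.0, 0.0, 0.0919], [-0.0422, -0.0387, -0.1193], 0], [[0.0, 0.0, 0.1838], [-0.0804, -0.0828, -0.1187], 0], [[0.0, 0.0, 0.2758], [-0.1131, -0.1321, -0.118], 0], [[0.0, 0.0, 0.3677], [-0.1388, -0.186, -0.1174], 0], [[0.0, 0.0, 0.4596], [-0.1566, -0.2435, -0.1167], 0], [[0.0, 0.0, 0.5515], [-0.1655, -0.3031, -0.1161], 0], [[0.0, 0.0, 0.6434], [-0.1651, -0.3635, -0.1154], 0], [[0.0, 0.0, 0.7354], [-0.1554, -0.423, -0.1147], 0]]
```

Emit:
step_arm --plan '[[[0,0,0],[0,0,-0.04],0],[[0,0,0],[0,0,-0.09],0],[[0,0,0.09],[-0.04,-0.039,-0.12],0],[[0,0,0.18],[-0.08,-0.083,-0.12],0],[[0,0,0.27],[-0.113,-0.132,-0.12],0],[[0,0,0.36],[-0.139,-0.186,-0.12],0],[[0,0,0.45],[-0.157,-0.243,-0.12],0],[[0,0,0.54],[-0.165,-0.303,-0.12],0],[[0,0,0.63],[-0.165,-0.363,-0.12],0],[[0,0,0.72],[-0.155,-0.42,-0.12],0]]'

```text
time: 18.15
position: [0.6045, -0.1145, 0.1664]
tool_rot: [1.176, 2.913, 0.0]
ft_force: [-0.1, 0.5, 0.2]
grip_width: 0.999
```

```bash
python3 - <<'E'
from mv import *
typed([0,0,.72],[-.155,-.42,-.12]);chk()
p,th=head();c=np.load('carrier.npy');M=T(*c)
# hover offset so that the wrist camera sees the carrier: first over the post
g=np.r_[(M@[-.02,0,0,1])[:2],.168]
rows(interp(p,th,g,c[2],6,0),save=False)
i=ctrl.get_image('side');cv2.imwrite('pics/side8.png',cv2.resize(i[240:360,230:410,::-1],(720,480),interpolation=cv2.INTER_CUBIC))
E
```

```text
t 18.15 pos [ 0.6045 -0.1145  0.1664] cmd [ 0.6053 -0.1114  0.1685] rot err [-0.0004 -0.0002  0.005 ] F [-0.1  0.5  0.2] M [ 0.04 -0.18 -0.  ] w 86.9 q [ 0.71  0.37 -0.7   1.61  0.25  1.25  0.77]
[[[0.0, 0.0, 0.0792], [-0.0068, -0.048, 0.0001], 0], [[0.0, 0.0, 0.1583], [-0.0136, -0.096, 0.0002], 0], [[0.0, 0.0, 0.2375], [-0.0204, -0.144, 0.0003], 0], [[0.0, 0.0, 0.3166], [-0.0272, -0.1919, 0.0004], 0], [[0.0, 0.0, 0.3958], [-0.034, -0.2399, 0.0004], 0], [[0.0, 0.0, 0.475], [-0.0408, -0.2879, 0.0005], 0], [[0.0, 0.0, 0.475], [-0.0408, -0.2879, 0.0005], 0], [[0.0, 0.0, 0.475], [-0.0408, -0.2879, 0.0005], 0], [[0.0, 0.0, 0.475], [-0.0408, -0.2879, 0.0005], 0], [[0.0, 0.0, 0.475], [-0.0408, -0.2879, 0.0005], 0]]
```

View pics/side8.png

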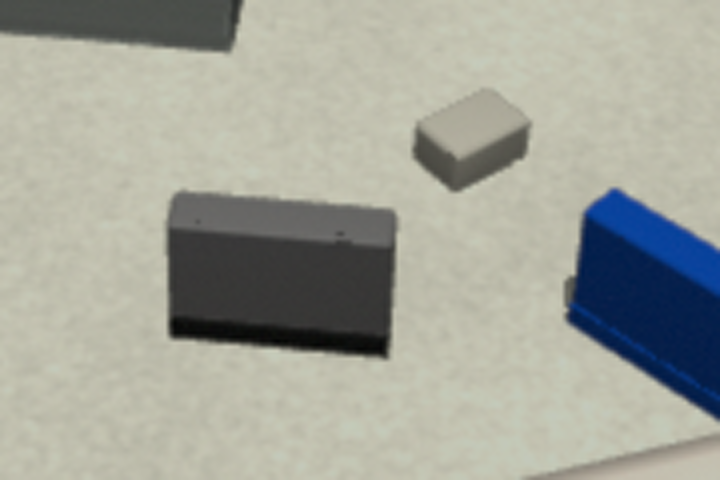

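Scraper stands upright at its old place (crop 170–395, 195–355). Go over the post.

Emit:
step_arm --plan '[[[0,0,0.08],[-0.007,-0.048,0],0],[[0,0,0.16],[-0.014,-0.096,0],0],[[0,0,0.24],[-0.02,-0.144,0],0],[[0,0,0.32],[-0.027,-0.192,0],0],[[0,0,0.4],[-0.034,-0.24,0],0],[[0,0,0.45],[-0.039,-0.275,0],0],[[0,0,0.475],[-0.041,-0.288,0],0],[[0,0,0.475],[-0.041,-0.288,0],0],[[0,0,0.475],[-0.041,-0.288,0],0],[[0,0,0.475],[-0.041,-0.288,0],0]]'

```text
time: 19.45
position: [0.4362, -0.3469, 0.1666]
tool_rot: [1.82, 2.561, 0.001]
ft_force: [0.1, 0.2, 0.3]
grip_width: 0.998
```

```bash
python3 - <<'E'
from mv import *
typed([0,0,.475],[-.041,-.288,0]);chk()
C,im=wpic('pics/w9.png');M=T(*np.load('carrier.npy'))
print(proj('wrist',(M@box(70,80,5,5).T).T[:4,:3],C).round(0).tolist())
b=box(18,18,5,43);b[:,0]-=.02
print(proj('wrist',(M@b.T).T[:,:3],C).round(0).tolist())
E
```

```text
t 19.45 pos [ 0.4362 -0.3469  0.1666] cmd [ 0.4361 -0.348   0.1685] rot err [-0.0005  0.0003 -0.0018] F [0.1 0.2 0.3] M [-0.02 -0.14  0.01] w 86.8 q [ 1.08  0.21 -0.51  1.76  0.11  1.2   0.87]
[[344.0, 154.0], [339.0, 246.0], [260.0, 246.0], [258.0, 154.0]]
[[289.0, 202.0], [288.0, 225.0], [265.0, 225.0], [264.0, 202.0], [287.0, 191.0], [287.0, 212.0], [266.0, 212.0], [266.0, 191.0]]
```

View pics/w9.png

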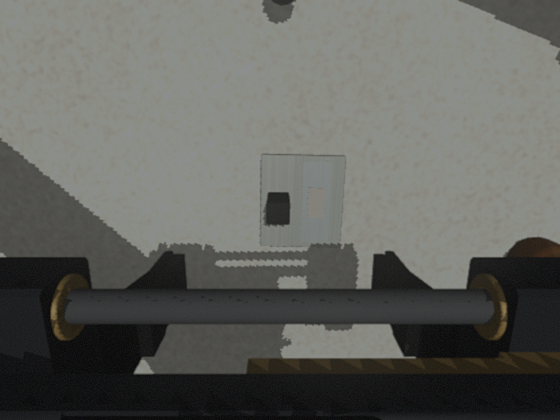

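Emit:
step_arm --plan '[[[0,0,0],[0,0.001,0.04],0],[[0,0,0],[0,0.001,0.08],0],[[0,0,0],[0,0.001,0.12],0],[[0,0,0],[0,0.001,0.135],0],[[0,0,0],[0,0.001,0.14],0],[[0,0,0],[0,0.001,0.14],0],[[0,0,0],[0,0.001,0.14],120],[[0,0,0],[0,0.001,0.14],160],[[0,0,0],[0,0.001,0.14],180],[[0,0,0],[0,0.001,0.14],190]]' --squeeze 50

```text
time: 20.75
position: [0.4359, -0.3484, 0.0267]
tool_rot: [1.824, 2.558, -0.0]
ft_force: [-0.4, -0.0, -0.9]
grip_width: 0.636
```

Emit:
step_arm --plan '[[[0,0,0],[0,0,0],200],[[0,0,0],[0,0,0],205],[[0,0,0],[0,0,0],210],[[0,0,0],[0,0,0],255],[[0,0,0],[0,0,0],255],[[0,0,0],[0,0,0],255],[[0,0,0],[0,0,0],255],[[0,0,0],[0,0,-0.01],255],[[0,0,0],[0,0,-0.02],255],[[0,0,0],[0,0,-0.03],255]]'

```text
time: 22.0
position: [0.4361, -0.3484, 0.0576]
tool_rot: [1.823, 2.557, -0.0]
ft_force: [0.4, -0.3, -0.0]
grip_width: 0.203
```

```bash
python3 - <<'E'
from mv import *
typed([0,0,0],[0,.001,.14]);typed([0,0,0],[0,0,-.03]);chk()
C,im=wpic('pics/w10.png')
i=ctrl.get_image('side');cv2.imwrite('pics/side10.png',cv2.resize(i[110:180,270:380,::-1],(770,490),interpolation=cv2.INTER_CUBIC))
E
```

```text
t 22.0 pos [ 0.4361 -0.3484  0.0576] cmd [ 0.437  -0.3477  0.0585] rot err [-0.0002 -0.0007  0.0014] F [ 0.4 -0.3 -0. ] M [-0.05 -0.08  0.05] w 17.7 q [ 1.06  0.33 -0.49  1.86  0.18  1.    0.82]
```

View pics/w10.png

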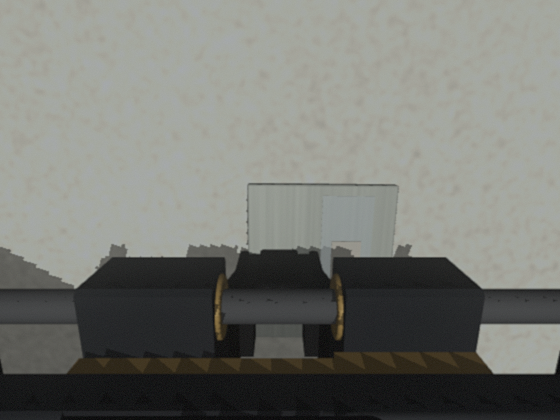

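View pics/side10.png

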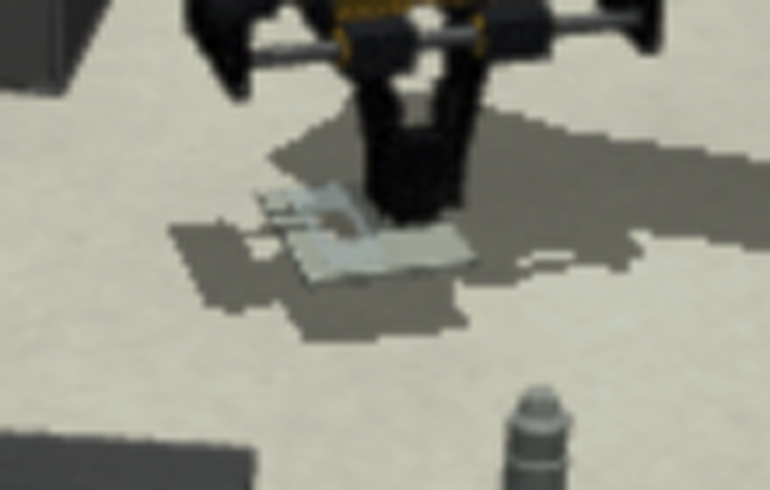

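```bash
python3 - <<'E'
from mv import *
d=np.load('pics/w10.npz');C=(d['K'],d['r'],d['t'])
s=ctrl.get_state();Rm=R.from_rotvec(s['tool_rot']).as_matrix();th=np.arctan2(Rm[1,1],Rm[0,1])
for dy in(0,.002,-.002):
    M=T(s['position'][0],s['position'][1],th,s['position'][2]-.0267)
    print(dy,proj('wrist',(M@np.array([[.055,.04+dy,.005,1],[-.015,.04+dy,.005,1]]).T).T[:,:3],C).round(1).tolist())
p,th=head();S=np.load('stage.npy')
tg=(T(*S)@[-.015,0,0,1])[:3];tg[2]=.15
up=p+[0,0,.09]
L=[(p+[0,0,.04],Rd(th),255),(p+[0,0,.08],Rd(th),255)]+interp(p+[0,0,.08],th,np.r_[tg[:2],.15],S[2],8,255)
rows(L,save=False)
E
```

```text
0 [[397.4, 187.3], [244.5, 187.4]]
0.002 [[397.7, 183.0], [244.4, 183.1]]
-0.002 [[397.0, 191.6], [244.6, 191.7]]
[[[0.0, 0.0, 0.0], [0.0, 0.0, -0.04], 255], [[0.0, 0.0, 0.0], [0.0, 0.0, -0.08], 255], [[0.0, 0.0, 0.047], [0.0293, 0.028, -0.0814], 255], [[0.0, 0.0, 0.0939], [0.0586, 0.056, -0.0829], 255], [[0.0, 0.0, 0.1409], [0.0879, 0.0839, -0.0843], 255], [[0.0, 0.0, 0.1878], [0.1172, 0.1119, -0.0857], 255], [[0.0, 0.0, 0.2348], [0.1466, 0.1399, -0.0872], 255], [[0.0, 0.0, 0.2818], [0.1759, 0.1679, -0.0886], 255], [[0.0, 0.0, 0.3287], [0.2052, 0.1959, -0.09], 255], [[0.0, 0.0, 0.3757], [0.2345, 0.2239, -0.0915], 255]]
```

Emit:
step_arm --plan '[[[0,0,0],[0,0,-0.04],255],[[0,0,0],[0,0,-0.08],255],[[0,0,0.045],[0.029,0.028,-0.082],255],[[0,0,0.09],[0.058,0.056,-0.084],255],[[0,0,0.14],[0.088,0.084,-0.086],255],[[0,0,0.19],[0.117,0.112,-0.088],255],[[0,0,0.235],[0.147,0.14,-0.09],255],[[0,0,0.28],[0.176,0.168,-0.092],255],[[0,0,0.33],[0.205,0.196,-0.092],255],[[0,0,0.376],[0.234,0.224,-0.092],255]]'

```text
time: 23.35
position: [0.5717, -0.053, 0.1485]
tool_rot: [2.272, 2.17, -0.0]
ft_force: [0.5, -1.0, -1.5]
grip_width: 0.204
```

Emit:
step_arm --plan '[[[0,0,0],[0,0,0],255],[[0,0,0],[0,0,0.01],255],[[0,0,0],[0,0,0.025],255],[[0,0,0],[0,0,0.04],255],[[0,0,0],[0,0,0.05],255],[[0,0,0],[0,0,0.055],255],[[0,0,0],[0,0,0.055],255],[[0,0,0],[0,0,0.055],255],[[0,0,0],[0,0,0.055],255],[[0,0,0],[0,0,0.055],255]]'

```text
time: 24.6
position: [0.5716, -0.0541, 0.0939]
tool_rot: [2.269, 2.172, 0.0]
ft_force: [0.1, 0.2, -1.1]
grip_width: 0.2
```

```bash
python3 - <<'E'
from mv import *
typed([0,0,.376],[.234,.224,-.092]);typed([0,0,0],[0,0,.055]);chk()
s=ctrl.get_state();S=np.load('stage.npy')
print('stage coords',(np.linalg.inv(T(*S))@np.r_[s['position'],1])[:3]*1000)
C,im=wpic('pics/w11.png')
for n in('side','scene'):
    i=ctrl.get_image(n);cv2.imwrite(f'pics/{n}11.png',cv2.resize((i[140:250,190:330] if n=='side' else i[180:300,200:360])[:,:,::-1],None,fx=5,fy=5,interpolation=cv2.INTER_CUBIC))
Q=np.array([[60,-59,63,1000],[60,59,63,1000],[-95,90,50,1000],[-95,-90,50,1000],[0,0,50,1000]])/1000
print(proj('wrist',(T(*S)@Q.T).T[:,:3],C).round(0).tolist())
E
```

```text
t 24.6 pos [ 0.5716 -0.0541  0.0939] cmd [ 0.5721 -0.0532  0.0955] rot err [-0.0006 -0.0003  0.0014] F [ 0.1  0.2 -1.1] M [-0.04 -0.01 -0.02] w 17.4 q [ 0.6   0.34 -0.65  1.79  0.23  1.08 -0.17]
stage coords [-15.1648533   -1.25390725  93.86431486]
[[413.0, 357.0], [436.0, 140.0], [110.0, 73.0], [146.0, 388.0], [305.0, 249.0]]
```

View pics/w11.png

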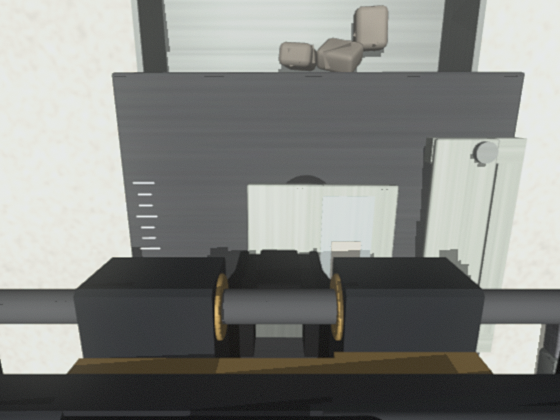

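View pics/side11.png

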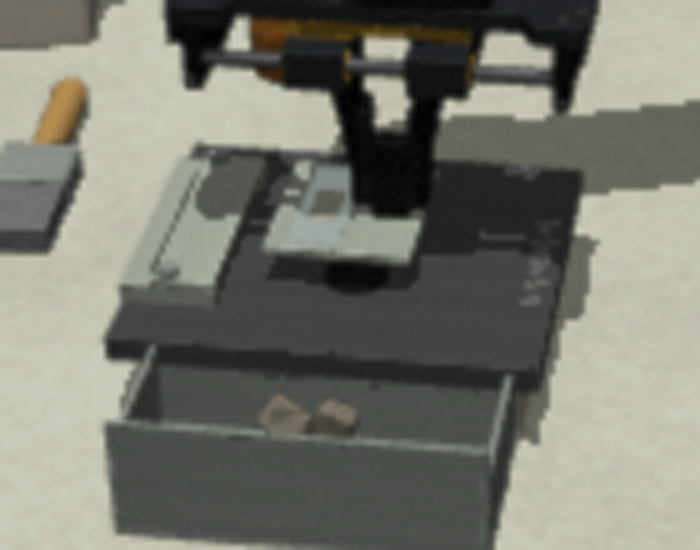

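View pics/scene11.png

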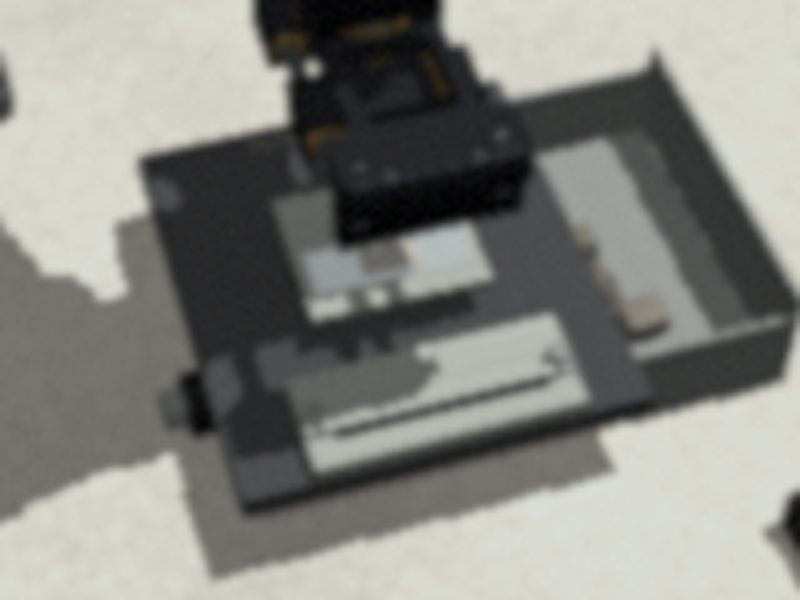

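Emit:
step_arm --plan '[[[0,0,0],[0,0,0.005],255],[[0,0,0],[0,0,0.01],255],[[0,0,0],[0,0,0.014],255],[[0,0,0],[0,0,0.0165],255],[[0,0,0],[0,0,0.0165],255],[[0,0,0],[0,0,0.0165],255],[[0,0,0],[0,0.003,0.0165],255],[[0,0,0],[0,0.006,0.0165],255],[[0,0,0],[0,0.01,0.0165],255],[[0,0,0],[0,0.01,0.0165],255]]'

```text
time: 26.0
position: [0.5818, -0.0544, 0.077]
tool_rot: [2.27, 2.172, 0.0]
ft_force: [-0.4, 0.1, -0.9]
grip_width: 0.2
```

```bash
python3 - <<'E'
from mv import *
typed([0,0,0],[0,.01,.0165]);chk()
s=ctrl.get_state();S=np.load('stage.npy')
print('stage coords',(np.linalg.inv(T(*S))@np.r_[s['position'],1])[:3]*1000)
i=ctrl.get_image('side');cv2.imwrite('pics/side12.png',cv2.resize(i[140:230,200:310][:,:,::-1],None,fx=7,fy=6.5,interpolation=cv2.INTER_CUBIC))
E
```

```text
t 26.0 pos [ 0.5818 -0.0544  0.077 ] cmd [ 0.5821 -0.0536  0.079 ] rot err [-0.0002  0.0002  0.0015] F [-0.4  0.1 -0.9] M [-0.03 -0.09 -0.01] w 17.4 q [ 0.58  0.38 -0.64  1.78  0.26  1.06 -0.19]
stage coords [-4.9657155  -1.19574045 77.03130214]
```

View pics/side12.png

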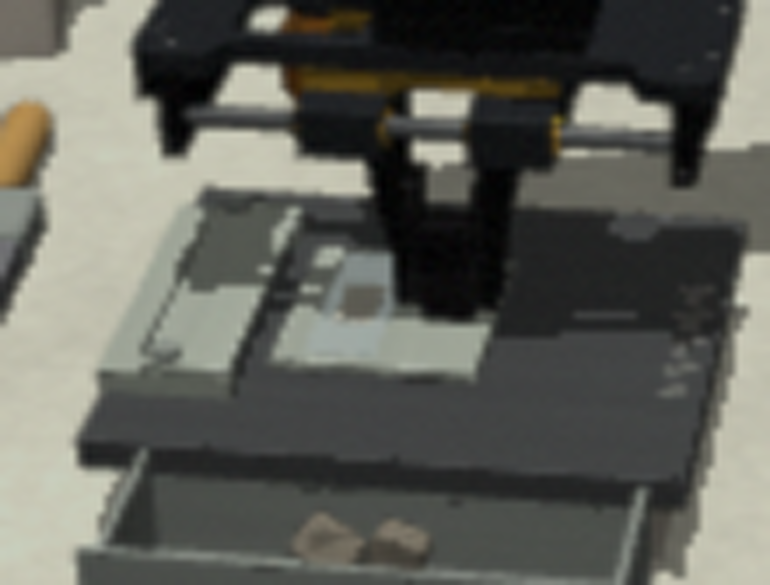

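Emit:
step_arm --plan '[[[0,0,0],[0,0.003,0.0003],255],[[0,0,0],[0,0.006,0.0005],255],[[0,0,0],[0,0.009,0.0005],255],[[0,0,0],[0,0.012,0.0005],255],[[0,0,0],[0,0.015,0.0005],255],[[0,0,0],[0,0.017,0.0005],255],[[0,0,0],[0,0.019,0.0005],255],[[0,0,0],[0,0.019,0.0005],255],[[0,0,0],[0,0.019,0.0005],255],[[0,0,0],[0,0.019,0.0005],255]]'

```text
time: 27.3
position: [0.6004, -0.0553, 0.0765]
tool_rot: [2.27, 2.172, 0.0]
ft_force: [-0.7, 0.2, -1.7]
grip_width: 0.201
```

```bash
python3 - <<'E'
from mv import *
typed([0,0,0],[0,.019,.0005]);chk()
s=ctrl.get_state();S=np.load('stage.npy')
print('stage coords',(np.linalg.inv(T(*S))@np.r_[s['position'],1])[:3]*1000)
C,im=wpic('pics/w13.png')
i=ctrl.get_image('side');cv2.imwrite('pics/side13.png',cv2.resize(i[140:230,200:310][:,:,::-1],None,fx=7,fy=6.5,interpolation=cv2.INTER_CUBIC))
E
```

```text
t 27.3 pos [ 0.6004 -0.0553  0.0765] cmd [ 0.6011 -0.0545  0.0785] rot err [-0.0001 -0.0001  0.0015] F [-0.7  0.2 -1.7] M [-0.02 -0.2  -0.02] w 17.5 q [ 0.56  0.42 -0.63  1.73  0.28  1.08 -0.2 ]
stage coords [13.64855947 -1.2850634  76.54203131]
```

View pics/side13.png

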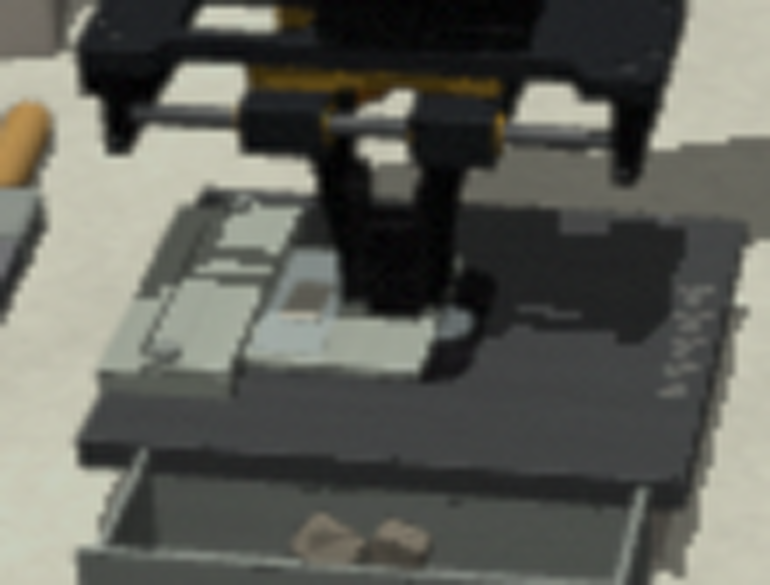

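View pics/w13.png

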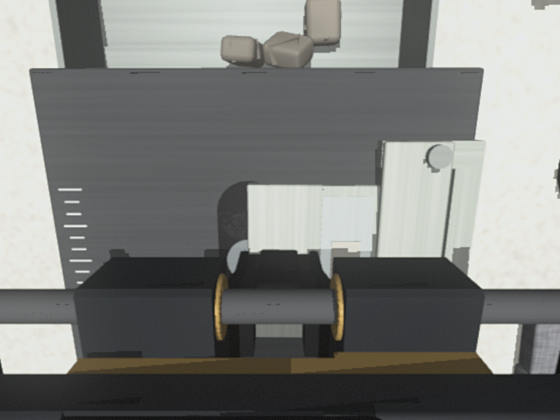

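Emit:
step_arm --plan '[[[0,0,0],[0,0.001,0],255],[[0,0,0],[0,0.002,0],255],[[0,0,0],[0,0.003,0],255],[[0,0,0],[0,0.004,0],255],[[0,0,0],[0,0.005,0],255],[[0,0,0],[0,0.006,0],255],[[0,0,0],[0,0.006,0],255],[[0,0,0],[0,0.006,0],255],[[0,0,0],[0,0.006,0],255],[[0,0,0],[0,0.006,0],255]]' --squeeze 60

```text
time: 28.65
position: [0.6044, -0.0556, 0.0766]
tool_rot: [-2.268, -2.171, 0.006]
ft_force: [-8.4, 0.3, 6.2]
grip_width: 0.202
```

```bash
python3 - <<'E'
from mv import *
typed([0,0,0],[0,.006,0]);
for k in range(4): chk() if k==0 else ctrl.get_image('wrist'); s=ctrl.get_state(); print(np.round(s['ft_force'],2),np.round(s['torque'],2),np.round(s['position'],4))
S=np.load('stage.npy')
print('stage coords',(np.linalg.inv(T(*S))@np.r_[s['position'],1])[:3]*1000)
E
```

```text
t 28.65 pos [ 0.6044 -0.0556  0.0766] cmd [ 0.6071 -0.0547  0.0785] rot err [ 0.0046 -0.001   0.0012] F [-8.4  0.3  6.2] M [-0.    1.43  0.09] w 17.6 q [ 0.55  0.43 -0.62  1.72  0.28  1.09 -0.2 ]
[-8.41  0.29  6.16] [-0.    1.43  0.09] [ 0.6044 -0.0556  0.0766]
[-7.13  0.6   7.56] [0.   1.44 0.11] [ 0.6043 -0.0557  0.0766]
[-8.18 -0.21  6.67] [-0.02  1.39  0.14] [ 0.6044 -0.0557  0.0766]
[-7.34  0.13  5.86] [0.03 1.46 0.14] [ 0.6044 -0.0557  0.0766]
stage coords [17.67592653 -1.46822697 76.62510227]
```

Emit:
step_arm --plan '[[[-0.003,0,0],[0,0.0005,-0.0004],255],[[-0.005,0,0],[0,0.001,-0.0005],255],[[-0.005,0,0],[0,0.002,-0.0005],255],[[-0.005,0,0],[0,0.003,-0.0005],255],[[-0.005,0,0],[0,0.004,-0.0005],255],[[-0.005,0,0],[0,0.004,-0.0005],255],[[-0.005,0,0],[0,0.004,-0.0005],255],[[-0.005,0,0],[0,0.004,-0.0005],255],[[-0.005,0,0],[0,0.004,-0.0005],255],[[-0.005,0,0],[0,0.004,-0.0005],255]]'

```text
time: 30.05
position: [0.6075, -0.0559, 0.0766]
tool_rot: [-2.269, -2.172, 0.003]
ft_force: [-9.8, 0.2, 6.6]
grip_width: 0.2
```

```bash
cat > fs.py <<'E'
from mv import *
chk()
C,im=wpic('pics/tmp.png');F=[];
for k in range(3): s=ctrl.get_state();F.append(s['ft_force']);ctrl.get_image('wrist')
S=np.load('stage.npy');print('F',np.mean(F,0).round(2),'stage',((np.linalg.inv(T(*S))@np.r_[s['position'],1])[:3]*1000).round(2))
E
python3 - <<'E'
from mv import *
typed([-.005,0,0],[0,.004,-.0005])
E
python3 fs.py
```

```text
t 30.05 pos [ 0.6075 -0.0559  0.0766] cmd [ 0.6111 -0.0549  0.079 ] rot err [ 0.0065 -0.0011  0.0012] F [-9.8  0.2  6.6] M [-0.05  1.8   0.15] w 17.4 q [ 0.55  0.44 -0.62  1.71  0.28  1.09 -0.2 ]
F [-8.4  -0.44  4.89] stage [20.77 -1.53 76.55]
```

Emit:
step_arm --plan '[[[-0.001,0,0],[0,0.001,0],255],[[-0.002,0,0],[0,0.002,0],255],[[-0.002,0,0],[0,0.003,0],255],[[-0.002,0,0],[0,0.004,0],255],[[-0.002,0,0],[0,0.005,0],255],[[-0.002,0,0],[0,0.005,0],255],[[-0.002,0,0],[0,0.005,0],255],[[-0.002,0,0],[0,0.005,0],255],[[-0.002,0,0],[0,0.005,0],255],[[-0.002,0,0],[0,0.005,0],255]]'

```text
time: 31.5
position: [0.6107, -0.056, 0.0766]
tool_rot: [-2.268, -2.172, 0.006]
ft_force: [-13.8, -0.2, 10.6]
grip_width: 0.203
```

```bash
python3 - <<'E'
from mv import *
typed([-.002,0,0],[0,.005,0])
E
python3 fs.py
```

```text
t 31.5 pos [ 0.6107 -0.056   0.0766] cmd [ 0.6161 -0.0551  0.0791] rot err [ 0.0104 -0.0017  0.001 ] F [-13.8  -0.2  10.6] M [-0.02  2.83  0.15] w 17.6 q [ 0.55  0.44 -0.62  1.7   0.29  1.09 -0.21]
F [-14.69  -0.2    9.91] stage [24.05 -1.58 76.56]
```

Emit:
step_arm --plan '[[[-0.002,0,0],[0,0.0005,-0.0005],255],[[-0.003,0,0],[0,0.001,-0.0005],255],[[-0.004,0,0],[0,0.0015,-0.0005],255],[[-0.004,0,0],[0,0.002,-0.0005],255],[[-0.004,0,0],[0,0.0025,-0.0005],255],[[-0.004,0,0],[0,0.003,-0.0005],255],[[-0.004,0,0],[0,0.003,-0.0005],255],[[-0.004,0,0],[0,0.003,-0.0005],255],[[-0.004,0,0],[0,0.003,-0.0005],255],[[-0.004,0,0],[0,0.003,-0.0005],255]]'

```text
time: 32.95
position: [0.6109, -0.056, 0.0766]
tool_rot: [-2.267, -2.171, 0.009]
ft_force: [-20.7, 0.5, 14.1]
grip_width: 0.2
```

```bash
python3 - <<'E'
from mv import *
typed([-.004,0,0],[0,.003,-.0005])
E
python3 fs.py; python3 - <<'E'
from mv import *
i=ctrl.get_image('side');cv2.imwrite('pics/side14.png',cv2.resize(i[140:230,200:310][:,:,::-1],None,fx=7,fy=6.5,interpolation=cv2.INTER_CUBIC))
i=ctrl.get_image('scene');cv2.imwrite('pics/scene14.png',cv2.resize(i[190:290,210:350][:,:,::-1],None,fx=5.5,fy=5.5,interpolation=cv2.INTER_CUBIC))
E
```

```text
t 32.95 pos [ 0.6109 -0.056   0.0766] cmd [ 0.6191 -0.0552  0.0796] rot err [ 0.017  -0.0023  0.0009] F [-20.7   0.5  14.1] M [0.06 4.34 0.16] w 17.4 q [ 0.55  0.45 -0.62  1.7   0.29  1.1  -0.21]
F [-21.51   0.1   14.27] stage [24.14 -1.59 76.62]
```

View pics/tmp.png

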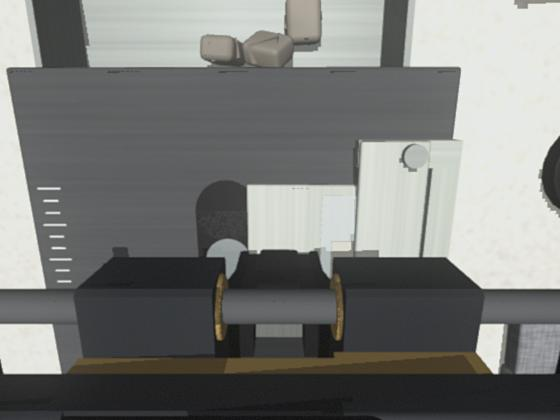

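View pics/side14.png

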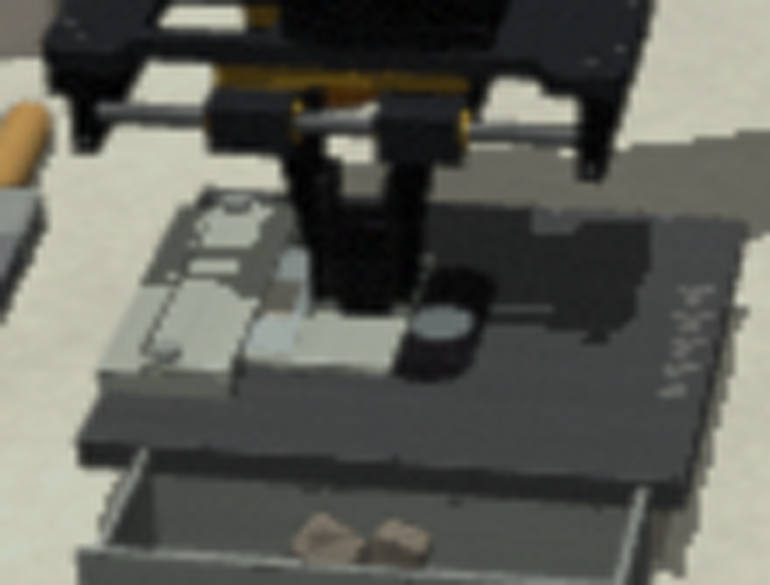

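View pics/scene14.png

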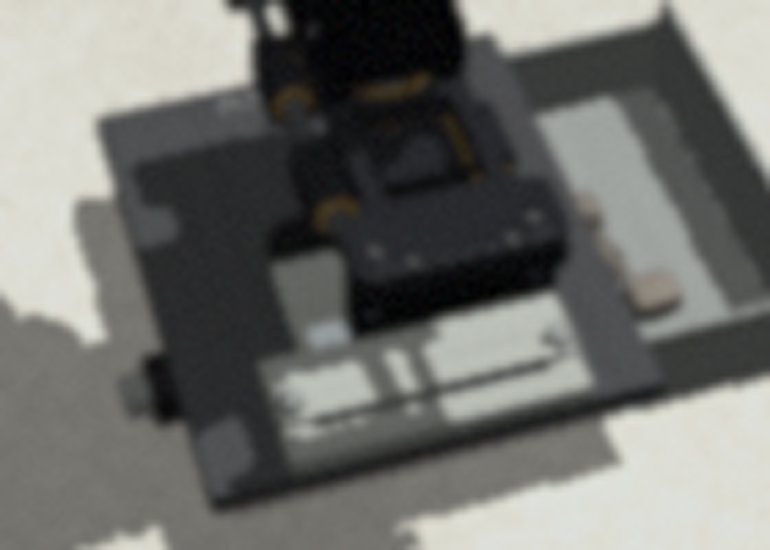

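```bash
python3 - <<'E'
from mv import *
d=np.load('pics/tmp.npz');C=(d['K'],d['r'],d['t']);S=np.load('stage.npy')
im=cv2.imread('pics/tmp.png');cv2.imwrite('pics/crop15.png',cv2.resize(im[60:260,190:380],None,fx=4,fy=3,interpolation=cv2.INTER_CUBIC)[:600,:760])
iT=np.linalg.inv(T(*S))
f=lambda uv,z:((iT@np.r_[onz('wrist',uv,z,C)[0],1])[:3]*1000).round(1)
print('carrier back',f((247.5,185),.055),f((247.5,240),.055),'lip corner',f((358,141),.063),'plate edge',f((9,68.5),.05),f((460,68.5),.05),'scale',f((37,188),.05))
E
```

```text
carrier back [10.8 39.  55. ] [10.2 12.4 55. ] lip corner [58.8 59.4 63. ] plate edge [-92.7  89.8  50. ] [104.   89.4  50. ] scale [-89.7  36.7  50. ]
```

View pics/crop15.png

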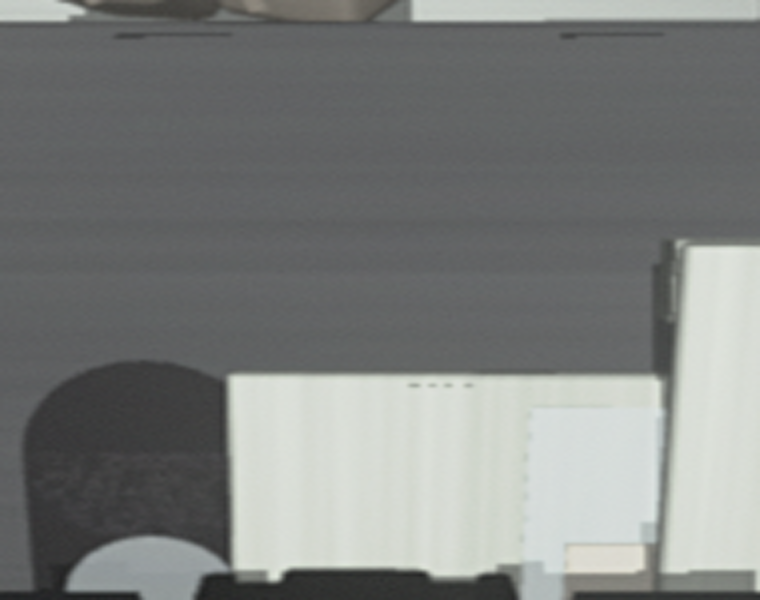

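Emit:
step_arm --plan '[[[-0.002,0,0],[0,0,0],255],[[-0.004,0,0],[0,0,0],255],[[-0.006,0,0],[0,0,0],255],[[-0.008,0,0],[0,0,0],255],[[-0.01,0,0],[0,0,0],255],[[-0.01,0,0],[0,0,0],255],[[-0.01,0,0],[0,0,0],255],[[-0.01,0,0],[0,0,0],255],[[-0.01,0,0],[0,0,0],255],[[-0.01,0,0],[0,0,0],255]]'

```text
time: 34.5
position: [0.6108, -0.056, 0.0765]
tool_rot: [2.266, 2.17, 0.001]
ft_force: [-20.1, -0.4, 14.5]
grip_width: 0.202
```

```bash
python3 - <<'E'
from mv import *
typed([-.01,0,0],[0,0,0])
s=ctrl.get_state();print('tool z',R.from_rotvec(s['tool_rot']).as_matrix()[:,2].round(4))
E
python3 fs.py
```

```text
tool z [ 0.0035 -0.0024 -1.    ]
t 34.5 pos [ 0.6108 -0.056   0.0765] cmd [ 0.6191 -0.0552  0.0796] rot err [ 0.0174 -0.0022  0.001 ] F [-20.1  -0.4  14.5] M [0.15 4.63 0.19] w 17.6 q [ 0.55  0.44 -0.62  1.71  0.29  1.08 -0.21]
F [-20.35   0.23  14.47] stage [24.07 -1.56 76.52]
```

Emit:
step_arm --plan '[[[0,0,0],[0,0,-0.0005],255],[[0,0,0],[0,0,-0.001],255],[[0.002,0,0],[0,0,-0.001],255],[[0.003,0,0],[0,0,-0.001],255],[[0.003,0,0],[0,0,-0.001],255],[[0.003,0,0],[0,0,-0.001],255],[[0.003,0,0],[0,0,-0.001],255],[[0.003,0,0],[0,0,-0.001],255],[[0.003,0,0],[0,0,-0.001],255],[[0.003,0,0],[0,0,-0.001],255]]'

```text
time: 35.95
position: [0.6107, -0.056, 0.0765]
tool_rot: [2.268, 2.171, -0.001]
ft_force: [-19.1, -0.4, 8.7]
grip_width: 0.201
```

```bash
python3 - <<'E'
from mv import *
typed([.003,0,0],[0,0,-.001])
s=ctrl.get_state();print('tool z',R.from_rotvec(s['tool_rot']).as_matrix()[:,2].round(4))
E
python3 fs.py
```

```text
tool z [ 7.0e-04 -1.8e-03 -1.0e+00]
t 35.95 pos [ 0.6107 -0.056   0.0765] cmd [ 0.619  -0.0552  0.0806] rot err [ 0.0172 -0.0018  0.001 ] F [-19.1  -0.4   8.7] M [0.1  3.97 0.2 ] w 17.5 q [ 0.55  0.44 -0.62  1.71  0.29  1.09 -0.21]
F [-17.73   0.02   9.14] stage [24.09 -1.57 76.57]
```

Emit:
step_arm --plan '[[[0,0,0],[0,0.0005,-0.0005],255],[[0,0,0],[0,0.001,-0.0008],255],[[0,0,0],[0,0.001,-0.0008],255],[[0,0,0],[0,0.001,-0.0008],255],[[0,0,0],[0,0.001,-0.0008],255],[[0,0,0],[0,0.001,-0.0008],255],[[0,0,0],[0,0.001,-0.0008],255],[[0,0,0],[0,0.001,-0.0008],255],[[0,0,0],[0,0.001,-0.0008],255],[[0,0,0],[0,0.001,-0.0008],255]]'

```text
time: 37.4
position: [0.6108, -0.056, 0.0766]
tool_rot: [2.269, 2.172, -0.003]
ft_force: [-19.2, -0.0, 7.8]
grip_width: 0.205
```

```bash
python3 - <<'E'
from mv import *
typed([0,0,0],[0,.001,-.0008])
s=ctrl.get_state();print('tool z',R.from_rotvec(s['tool_rot']).as_matrix()[:,2].round(4))
E
python3 fs.py
python3 - <<'E'
from mv import *
a=ctrl.get_image('scene');cv2.imwrite('pics/scene16.png',a[:,:,::-1])
i=ctrl.get_image('side');cv2.imwrite('pics/side16.png',i[:,:,::-1]);cv2.imwrite('pics/side16z.png',cv2.resize(i[150:230,200:310][:,:,::-1],None,fx=7,fy=7,interpolation=cv2.INTER_CUBIC))
E
```

```text
tool z [-0.0013 -0.0017 -1.    ]
t 37.4 pos [ 0.6108 -0.056   0.0766] cmd [ 0.62   -0.0553  0.0814] rot err [ 0.0192 -0.0017  0.001 ] F [-19.2  -0.    7.8] M [0.05 4.1  0.21] w 17.9 q [ 0.55  0.44 -0.62  1.7   0.29  1.09 -0.21]
F [-19.1    0.03   7.43] stage [24.15 -1.57 76.62]
```

View pics/side16z.png

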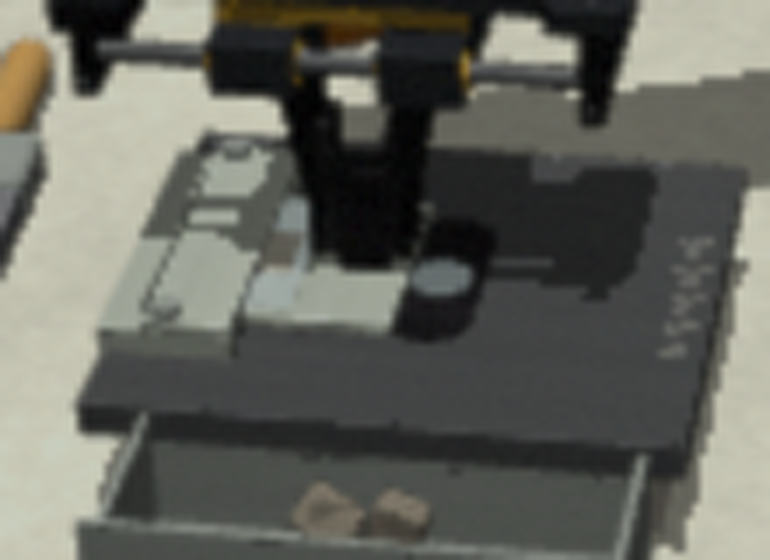

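View pics/scene16.png

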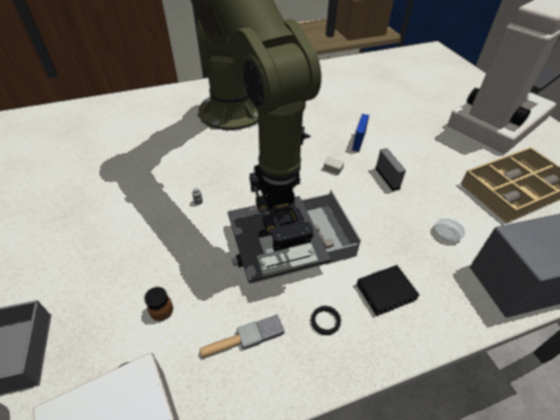

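View pics/tmp.png

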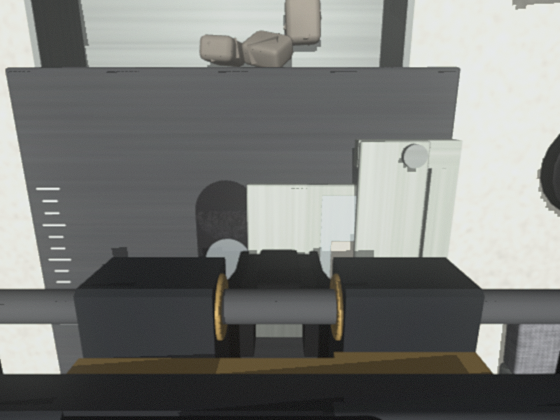

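View pics/side16.png

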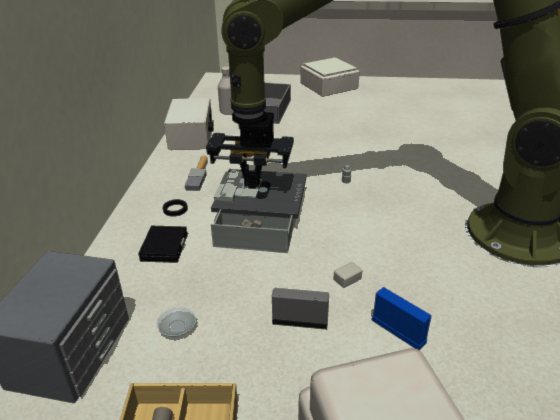

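```bash
python3 - <<'E'
from mv import *
chk(); print(ctrl.close_job())
E
```

```text
t 37.7 pos [ 0.6109 -0.056   0.0766] cmd [ 0.62   -0.0553  0.0814] rot err [ 0.0192 -0.0017  0.0009] F [-19.2  -0.5   6.7] M [0.13 4.12 0.23] w 17.3 q [ 0.55  0.44 -0.62  1.7   0.29  1.09 -0.21]
the job is handed in; nothing more can be done
None
```

The job is handed in at 37.7 s. The three chips are in the gutter, the scraper is back on the bench, and the carrier is gripped and pressed home under the lip. `close_job()` reports no verdict.

- **Chips:** I wiped with the grey scraper, not the blue look-alike. The last pictures show the plate clear and all three chips in the gutter.
- **Scraper:** It stands upright near where I picked it up, well clear of the stage.
- **Carrier:** I took it by its post, laid it flat on the plate and slid it under the lip. The last pictures show its edge parallel to the plate edge, and the tool was within about 0.1° of vertical.
- **Fully home:** After about 6 to 8 mm of spring travel, another 3 mm of commanded push moved it only 0.1 mm while the force rose from 15 to 21 N. It is held there with about 19 N forward and 7 N down, at 60 N grip.
- **Other things on the bench:** None looks moved in the final views, though I compared them by eye only.

**Small disagreement:** Measured against my stage fit, the stop came about 1 mm short of its nominal place, and the picture put the carrier's back edge 0.5 to 1.3 mm off. My fit also placed the lip about 1 mm too far away. Both are within the measuring error, so I relied on the hard stop I felt.

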